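Put the remote away flat in the lidded marble tray

TASK

Put the black remote away: draw it up out of the green holder, press its lower end on the cabinet top so that it swings level between the fingers with its buttons facing up, and lay it flat on the floor of the marble tray without dropping it. Then lower the wooden lid into the tray so that it sits flat on its ledges inside the rim, let go, and leave the jar, the bell and the plant where they stand.

Things in the scene. Friction and masses are not known exactly. Their poses are not given: they have to be found in the camera images.
- cabinet: the varnished wooden cabinet top on which everything stands; its upper surface is at z = 0. The nearer middle of it, between tray and lid and in front of holder and jar, is free.
- holder: green silicone key holder fixed to the cabinet top: an upright open-topped block 48 x 66 mm (x, y) and 70 mm tall with one pocket 32 x 50 mm wide (x, y), whose floor is 8 mm above the cabinet top. Origin: centre of its underside, z up.
- remote: black plastic remote, 24 x 42 x 150 mm (its own x, y, z), about 120 g, standing upright and loose in the holder's pocket (4 mm play all round), 88 mm of it showing. Origin: centre of its foot, the end in the pocket; z runs along its length to the other end; +x points out of the button face (grey buttons and ring), which at the start faces roughly away from the robot.
- remote_mid (a point): the remote's centre, 75 mm from either end; axes as remote
- remote_top (a point): the centre of the remote's end opposite the foot; axes as remote
- tray: marble-look ceramic tray fixed to the cabinet top, open above, 226 x 142 x 46 mm (x, y, z), inside 210 x 126 mm, walls 8 mm, floor top 6 mm above the origin. Along the inside of each short end runs a ledge 10 mm wide, its top 36 mm above the origin, so the clear floor is 190 x 126 mm. Origin: centre of the underside, x along its length, z up.
- lid: loose light-wood tray lid lying on the cabinet top, about 200 g: plate 202 x 118 x 8 mm (x, y, z), on its middle a solid bar handle 90 x 14 mm (x, y), 26 mm tall (its top 34 mm above the origin). Origin: centre of the underside, x along plate and bar, z up. Fits inside the tray's rim with 4 mm play all round, either way round; seated, its underside is 36 mm above the tray's origin.
- jar: clear glass candy jar with a steel screw lid, 84 mm across and 114 mm tall, 0.6 kg, loose; leave alone. Origin: centre of its underside.
- bell: chrome desk bell on a black base, 84 mm across and 55 mm tall, loose; leave alone. Origin: centre of its underside.
- plant: small green plant in a terracotta pot, 72 mm across and 100 mm tall, loose; leave alone. Origin: centre of its underside.
Not all that is in view belongs to the job. What is shaped like the remote but turquoise or white is not meant.

How it is judged (in metres and radians):
On the way, in this order (a step that is already met when the one before it is completed fails the run):
1. the remote is held clear of the holder (z of remote in the frame of holder above 0.072 m and contact force between the fingers and remote above 1 N), for 0.1 s.
2. the gripped remote, its end pressed on the cabinet top, is swinging over (30 to 65 degrees from upright) (contact force between remote and cabinet above 0.3 N and contact force between the fingers and remote above 1 N and angle between remote's own z axis and vertical between 0.52 and 1.13 rad), for 0.05 s.
3. the remote is held level (within 20 degrees), buttons up, clear of the cabinet top (angle between remote's own x axis and vertical below 0.35 rad and height (world z) of remote_mid above 0.05 m and contact force between the fingers and remote above 1 N and contact force between remote and cabinet below 0.01 N), for 0.1 s.
4. the remote lies flat on the tray's floor, buttons up, released (angle between remote's own x axis and vertical below 0.1 rad and z of remote_mid in the frame of tray below 0.024 m and horizontal distance between remote_mid and tray below 0.06 m and contact force between the fingers and remote below 0.01 N), for 0.2 s.
At the end, for the whole second after the job is handed in: The remote lies flat (within 6 degrees) on the tray's floor with its buttons up, and the lid rests flat on both ledges inside the rim (underside 36 mm above the tray's underside, within 3 mm; level within 2 degrees); both released and at rest (angle between remote's own x axis and vertical below 0.1 rad and z of remote_mid in the frame of tray below 0.024 m and horizontal distance between remote_mid and tray below 0.06 m and angle between lid's own z axis and vertical below 0.04 rad and z of lid in the frame of tray between 0.033 and 0.039 m and horizontal distance between lid and tray below 0.009 m and angle between the x axis of lid and the x axis of tray, either way round below 0.12 rad and linear speed of each of lid, remote below 0.02 m/s); the robot touches nothing.
It fails at once if the jar, bell or plant is shoved by more than 25 mm or tipped (distance of any of jar, bell, plant from where it was at the start of the episode above 0.025 m or angle between any of jar, bell, plant's own z axis and vertical above 0.3 rad).
It fails at once if the remote is let go more than about 35 mm above the tray's floor (horizontal distance between remote_mid and tray below 0.12 m and z of remote_mid in the frame of tray above 0.055 m and contact force between the fingers and remote below 0.01 N).
It fails at once if the lid is let go more than about 25 mm above its ledges (horizontal distance between lid and tray below 0.12 m and z of lid in the frame of tray above 0.062 m and contact force between the fingers and lid below 0.01 N).
It also fails if it takes over 72 s, if anything falls off the work surface, if the arm or the gripper's body presses on something with over 40 N, if the wrist force passes 120 N, or if a joint passes its speed limit or range.

ROBOT

A 6-joint arm with a two-finger parallel gripper is mounted at the origin on the work surface. World frame = base frame: x ahead of the robot, y to its left, z up, the work surface at z = 0. Lengths are in mm, angles in rad, forces in N, time in s.
With the tool pointing down it reaches from about 325 to 900 mm from the base axis. Payload 6.1 kg.
Tool frame: the origin (TCP) lies on the centre line of the jaws, within the pads' length; the fingertips stand 8 mm ahead of it and the grasp point (between the pads) lies 11 mm behind it; z points along the fingers, y is the line along which they close (so a half turn about z gives the same grasp; the last joint's range is limited). The gripper opens to 85 mm and grips with 20 to 120 N. Pads are 22 mm wide; open, the fingers measure 114 mm over their backs; the gripper's body (76 mm by 85 mm) begins 54 mm behind the grasp point. The pads swing forward as they close: fully open they stand 13 mm farther back than shut.
Start: joints at [-1.252, 0.22, 1.526, -0, 1.395, -0.126], TCP at [268.915, -564.181, 202.2] pointing down, gripper open.
Joint ranges: [-2.98, 2.98], [-0.91, 2.08], [0.09, 2.57], [-1.24, 4.39], [0.2, 2.65], [-2.68, 2.68]. Speed limits (rad/s): [2.57, 2.57, 3.01, 3.14, 3.14, 3.14].

INTERFACE

Orientations are given as a unit quaternion [w, x, y, z].
In Python, from plant import get_obs, get_image, camera_params, finish_job gives the robot as it stands.
- The arm moves only by the tool send_rows, never from a script. Its argument "rows" is a list of rows, each an object of numbers: "jaw": the gripper's target within -1 to 1 (fully open at 1, half-way at 0, shut at -1); "x", "y", "z": the shift along the tool's x, y, z in m; "rx", "ry", "rz": the turn, a rotation vector about the tool's x, y, z in rad. In form: [{"jaw": .., "x": .., "y": .., "z": .., "rx": .., "ry": .., "rz": ..}, ...]. A call has 1 to 5 rows; each row shifts and turns the commanded pose from where the row before left it, along the tool's axes as they then stand; what a row does not reach is not made up. A row lasts 1/12 s, in which the tool goes at most 41.7 mm and 7.16 degrees, less where a joint would pass 70% of its speed; a pose out of reach is approached as far as the arm can. A call with a gripper value outside its range is refused whole. The fingers move at their own pace and stop on an object; the grip force is fixed at half the most. Time passes only in rows, so rows that do not move let the fingers close. It gives the time, the measured TCP pose, the force, the opening and the grip force at its end, in the units of the state.
- get_obs(): the state, without advancing time (a new reading comes with each control period).
- get_image(name): name is "scene" or "side" or "wrist"; returns the picture (400x640x3 uint8, red, green, blue); there is no depth.
- camera_params(name): a dict with "fx", "fy", "cx", "cy" (pixels), "R" (3x3) and "t" (3): a world point X has camera coordinates R X + t; the wrist camera has in their place "mount" (4x4, takes a point from camera to tool coordinates, whose origin is the TCP and whose axes are the flange's). Camera axes: x right, y down, z forward; pixel columns grow to the right and rows downward; lengths in mm; the calibration is good to about 2 mm. A picture is of the moment at which its call begins: read the wrist's pose just before it. camera_params takes no time and is no camera call.
- finish_job(): hands the job in; it is judged then, once.
The state is a dict: "t": time; "joint_pos": joint angles; "dq": joint speeds; "joint_efforts": joint torques, N m; "ee_pos": TCP position; "eef_rot": TCP orientation; "wrist_force": force on the tool from outside, world axes, zero at the start; "moment": the same for the moment, N m; "opening": finger opening in mm; "gripper_force": force on a finger pad.
Only numpy, scipy, OpenCV 4.12 (cv2) and the standard library are available. Lean on these libraries where they do the work, as an engineer would, in place of code of your own. Each camera call takes 0.05 s, during which the arm holds its last target. There are 200 camera calls.

## Working session

There is one attempt and no reset: what is moved stays moved. The work goes in short steps, Python scripts to look and compute and a tool call to move; the robot and the scene stay as the last step left them, time stands still between calls to the robot, and variables do not carry over. Pictures are saved under pics/ and viewed, at most 10 in all, crops included, and the job is handed in when it is done.

Besides the shell and the picture viewer there is one more tool, called by a JSON object that holds its "api" and its "payload". send_rows: Moves the arm, as the interface text tells. Its arguments: {"type":"object","properties":{"rows":{"type":"array"}},"required":["rows"]}

```bash
mkdir -p pics; ls; python3 - <<'E'
from plant import *
import cv2
o=get_obs();print(o)
for n in("scene","side"):
    im=get_image(n);cv2.imwrite(f"pics/{n}0.png",im[:,:,::-1]);print(n,camera_params(n))
print(camera_params("wrist"))
E
```

```text
pics
{'t': 0.0, 'joint_pos': array([-1.25211795e+00,  2.21211585e-01,  1.52760719e+00, -2.77306497e-05,
        1.39469171e+00, -1.26060100e-01]), 'dq': array([ 7.25985861e-04,  2.89977521e-05,  8.47402715e-04, -1.10156570e-03,
       -4.48811462e-05, -1.78982991e-03]), 'joint_efforts': array([ 6.60730052e-05, -4.96903610e+01, -3.89392197e+01, -7.25981340e-05,
        1.11630518e-02, -1.80309058e-05]), 'ee_pos': array([ 268.69170281, -563.56989765,  201.11037382]), 'eef_rot': array([-9.53158169e-04,  9.75376686e-01,  2.20543423e-01, -1.05794808e-04]), 'wrist_force': array([ 0.11122622,  0.29980386, -1.20904457]), 'moment': array([-0.00088891,  0.02971628, -0.01627693]), 'gripper_force': 0.0, 'opening': 85.59325220064463}
scene {'fx': 406.1011801098951, 'fy': 406.1011801098951, 'cx': 319.2379299105335, 'cy': 200.61441366487264, 'R': array([[ 0.83357585,  0.5523601 , -0.00704469],
       [ 0.4483427 , -0.68394142, -0.57551104],
       [-0.32270749,  0.47657366, -0.81776367]]), 't': array([-502.67857506, -216.71697136, 1424.69678801])}
side {'fx': 493.7571615247827, 'fy': 493.7571615247827, 'cx': 324.4258188841207, 'cy': 194.0545594139428, 'R': array([[-0.93219351, -0.36195826, -0.00121768],
       [-0.27899124,  0.72065397, -0.63468239],
       [ 0.23060606, -0.59130708, -0.77277214]]), 't': array([ 546.19969232,  226.90673301, 1437.7279525 ])}
{'fx': 307.92512456970974, 'fy': 307.92512456970974, 'cx': 315.0151619496724, 'cy': 195.58344723598353, 'mount': array([[-1.89793394e-04, -9.55724431e-01, -2.94263105e-01,
         7.55826109e+01],
       [ 9.99999965e-01, -1.26730006e-04, -2.33377622e-04,
        -9.03277569e-01],
       [ 1.85752730e-04, -2.94263139e-01,  9.55724422e-01,
        -1.71343227e+02],
       [ 0.00000000e+00,  0.00000000e+00,  0.00000000e+00,
         1.00000000e+00]])}
```

View pics/scene0.png

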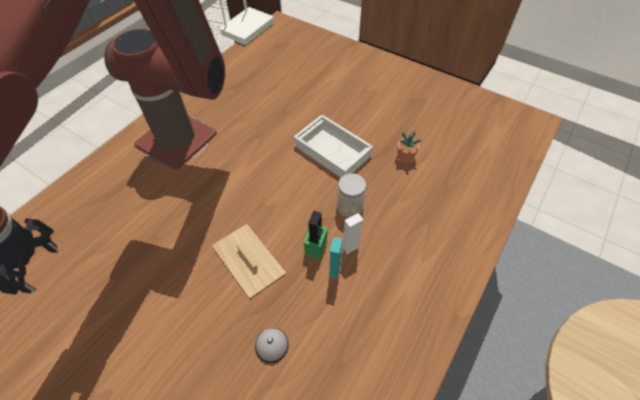

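View pics/side0.png

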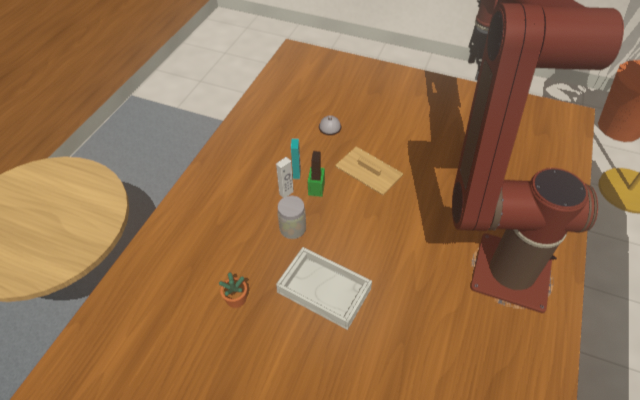

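Scene view: remote (316,225) in the green holder (316,243), tray (333,147), lid (248,260), jar (352,193), bell (272,345), plant (407,150), turquoise (335,258) and white (354,233) distractors. Side view: holder (317,183), remote (317,165), lid (369,170), tray (324,287), jar (291,217), plant (233,290), bell (330,125).

```bash
cat > h.py <<'E'
import numpy as np, cv2
from plant import *
from scipy.spatial.transform import Rotation as Ro
def cam(n,o=None):
    p=camera_params(n)
    K=np.array([[p['fx'],0,p['cx']],[0,p['fy'],p['cy']],[0,0,1.]])
    if n!='wrist': R,t=p['R'],p['t']
    else:
        q=o['eef_rot'];T=np.eye(4);T[:3,:3]=Ro.from_quat([*q[1:],q[0]]).as_matrix();T[:3,3]=o['ee_pos']
        M=np.linalg.inv(T@p['mount']);R,t=M[:3,:3],M[:3,3]
    return K,R,t
def onz(c,uv,z):
    K,R,t=c;uv=np.atleast_2d(uv).astype(float)
    d=(R.T@np.linalg.inv(K)@np.c_[uv,np.ones(len(uv))].T).T;C=-R.T@t
    return C+d*((z-C[2])/d[:,2])[:,None]
def proj(c,X):
    K,R,t=c;x=(K@(R@np.atleast_2d(X).T+t[:,None])).T
    return x[:,:2]/x[:,2:]
def rect(pts):
    r=cv2.minAreaRect(pts[:,:2].astype(np.float32));b=cv2.boxPoints(r)
    e=b[1]-b[0],b[2]-b[1];l=max(e,key=lambda v:np.hypot(*v))
    return np.round(r[0],1),np.round(r[1],1),round(np.arctan2(l[1],l[0])%np.pi,3)
def blob(m,seed):
    n,l,s,c=cv2.connectedComponentsWithStats(m.astype(np.uint8))
    k=l[int(seed[1]),int(seed[0])];mm=(l==k).astype(np.uint8)
    return max(cv2.findContours(mm,0,cv2.CHAIN_APPROX_NONE)[0],key=len)[:,0],s[k]
E
python3 - <<'E'
from h import *
for n,seeds in (("scene",dict(tray=(300,147),lid=(235,245),holder=(313,252),turq=(335,262),jar=(352,185),bell=(272,345))),("side",dict(tray=(283,287),lid=(352,165),holder=(317,188),turq=(295,160),jar=(291,206),bell=(330,125)))):
    im=cv2.imread(f"pics/{n}0.png");hsv=cv2.cvtColor(im,cv2.COLOR_BGR2HSV);c=cam(n)
    for k,s in seeds.items():
        x,y=s; print(n,k,hsv[y,x], onz(c,s,{'tray':46,'lid':8,'holder':70}.get(k,0))[0].round())
    H,S,V=cv2.split(hsv)
    g=(H>45)&(H<80)&(S>120)
    ys,xs=np.nonzero(g);print('green',len(xs),xs.min(),xs.max(),ys.min(),ys.max())
    cv2.imwrite(f"pics/{n}_crop.png",cv2.resize(im[110:300,190:390] if n=="scene" else im[110:330,260:420],None,fx=3 if n=="scene" else 2.7,fy=3 if n=="scene" else 2.7,interpolation=cv2.INTER_CUBIC))
E
```

```text
scene tray [ 27  19 123] [413. 173.  46.]
scene lid [ 18  85 210] [ 453. -213.    8.]
scene holder [ 68 141  87] [ 673. -135.   70.]
scene turq [ 88 151  96] [721. -97.   0.]
scene jar [  9   9 204] [621. 163.   0.]
scene bell [  6   8 170] [ 712. -378.    0.]
green 306 305 325 229 257
side tray [ 24  24 202] [588. 308.  46.]
side lid [ 19 121 196] [ 572. -225.    8.]
side holder [ 56 137 119] [625. -37.  70.]
side turq [ 87 146 129] [ 767. -183.    0.]
side jar [ 11  17 168] [698.   9.   0.]
side bell [ 11  15 185] [ 717. -394.    0.]
green 293 308 323 168 195
```

View pics/scene_crop.png

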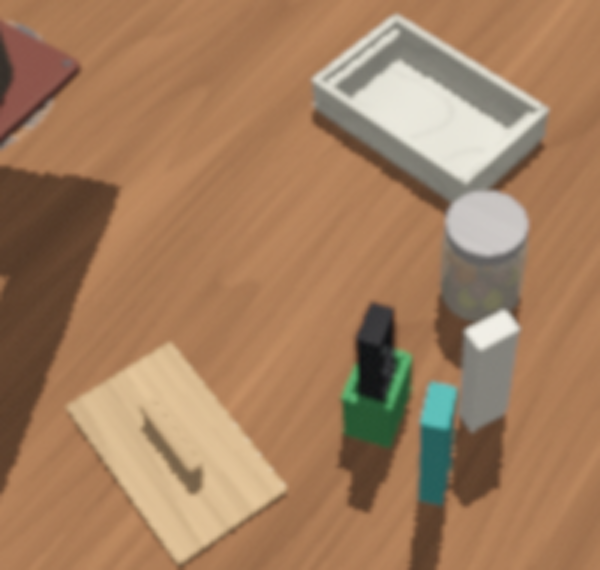

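View pics/side_crop.png

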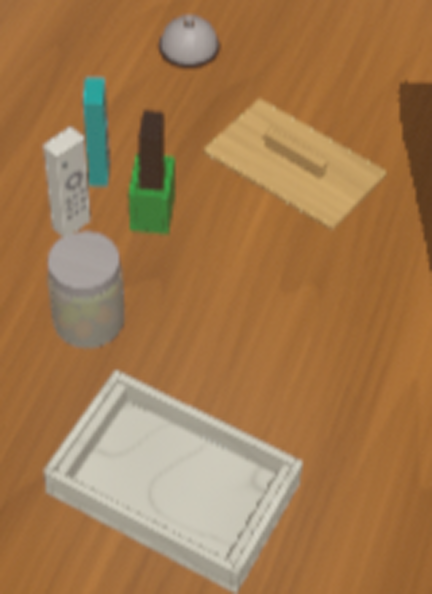

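Crops show tray rim, lid plate and bar corners clearly; the remote's black top is at crop (378,308) scene and (152,113) side.

```bash
python3 - <<'E'
from h import *
A=lambda n,p:(np.array(p,float)/3+[190,110]) if n=="scene" else np.array(p,float)/2.7+[260,110]
D={"scene":dict(tray=([(313,80),(396,15),(547,110),(468,184)],46),lid=([(67,407),(170,342),(286,488),(180,560)],8),remtop=([(370,304),(394,309),(386,335),(361,330)],158),hold=([(344,395),(390,410),(411,352)],70),jar=([(487,225)],114),white=([(491,330)],150),turq=([(439,405)],150),bellbase=([(246,710)],0)),
"side":dict(tray=([(47,470),(118,373),(302,463),(237,573)],46),lid=([(205,150),(261,99),(385,173),(333,224)],8),remtop=([(142,112),(163,114)],158),hold=([(132,190),(171,192),(175,158)],70),jar=([(84,258)],114),white=([(66,140)],150),turq=([(94,82)],150))}
for n in D:
    im=cv2.imread(f"pics/{n}0.png");c=cam(n)
    for k,(p,z) in D[n].items():
        X=onz(c,A(n,p),z); print(n,k,X[:,:2].round().tolist(),X.mean(0).round(1)[:2], rect(X) if len(X)==4 else '')
    hsv=cv2.cvtColor(im,cv2.COLOR_BGR2HSV);V=hsv[...,2]
E
```

```text
scene tray [[370.0, 201.0], [390.0, 339.0], [611.0, 304.0], [593.0, 168.0]] [491.2 253. ] (array([491.8, 253.3]), array([139.5, 225.6]), np.float32(2.994))
scene lid [[400.0, -251.0], [436.0, -140.0], [626.0, -204.0], [588.0, -311.0]] [ 512.7 -226.4] (array([ 513.4, -226.1]), array([117. , 200.3]), np.float32(2.829))
scene remtop [[635.0, -74.0], [655.0, -67.0], [664.0, -93.0], [644.0, -100.0]] [649.6 -83.7] (array([649.5, -83.8]), array([21.9, 27.8]), np.float32(1.901))
scene hold [[637.0, -122.0], [680.0, -112.0], [663.0, -50.0]] [659.8 -94.4] 
scene jar [[661.0, 85.0]] [660.7  85.5] 
scene white [[734.0, -35.0]] [734.1 -35. ] 
scene turq [[736.0, -122.0]] [ 735.7 -121.6] 
scene bellbase [[714.0, -381.0]] [ 714.3 -381.1] 
side tray [[607.0, 305.0], [584.0, 170.0], [366.0, 203.0], [388.0, 341.0]] [486.3 254.8] (array([486.4, 254.5]), array([139.2, 221.3]), np.float32(2.983))
side lid [[622.0, -203.0], [585.0, -315.0], [398.0, -247.0], [435.0, -144.0]] [ 510.2 -227.2] (array([ 509.5, -227.5]), array([117.9, 198.6]), np.float32(2.823))
side remtop [[664.0, -101.0], [641.0, -107.0]] [ 652.6 -104.3] 
side hold [[661.0, -58.0], [617.0, -71.0], [632.0, -123.0]] [637.  -84.1] 
side jar [[657.0, 87.0]] [657.   86.8] 
side white [[731.0, -37.0]] [731.2 -36.5] 
side turq [[739.0, -134.0]] [ 738.8 -133.8]
```

{"api": "send_rows", "payload": {"rows": [{"jaw": 1, "x": 0.0355, "y": -0.0177, "z": -0.0025, "rx": 0, "ry": 0, "rz": 0}, {"jaw": 1, "x": 0.0355, "y": -0.0177, "z": -0.0025, "rx": 0, "ry": 0, "rz": 0}, {"jaw": 1, "x": 0.0355, "y": -0.0177, "z": -0.0025, "rx": 0, "ry": 0, "rz": 0}, {"jaw": 1, "x": 0.0355, "y": -0.0177, "z": -0.0025, "rx": 0, "ry": 0, "rz": 0}, {"jaw": 1, "x": 0.0355, "y": -0.0177, "z": -0.0025, "rx": 0, "ry": 0, "rz": 0}]}}

```text
t: 0.52
ee_pos: [391.6, -406.1, 214.3]
eef_rot: [-0.0, 0.975, 0.22, -0.0]
wrist_force: [0.7, -0.5, 0.5]
opening: 85.0
gripper_force: 0.0
```

{"api": "send_rows", "payload": {"rows": [{"jaw": 1, "x": 0.0355, "y": -0.0177, "z": -0.0025, "rx": 0, "ry": 0, "rz": 0}, {"jaw": 1, "x": 0.0355, "y": -0.0177, "z": -0.0025, "rx": 0, "ry": 0, "rz": 0}, {"jaw": 1, "x": 0.0355, "y": -0.0177, "z": -0.0025, "rx": 0, "ry": 0, "rz": 0}, {"jaw": 1, "x": 0.0355, "y": -0.0177, "z": -0.0025, "rx": 0, "ry": 0, "rz": 0}, {"jaw": 1, "x": 0.0355, "y": -0.0177, "z": -0.0025, "rx": 0, "ry": 0, "rz": 0}]}}

```text
t: 0.93
ee_pos: [513.9, -249.7, 227.0]
eef_rot: [-0.0, 0.975, 0.221, -0.0]
wrist_force: [1.0, -0.2, -0.3]
opening: 85.4
gripper_force: 0.0
```

{"api": "send_rows", "payload": {"rows": [{"jaw": 1, "x": 0.0355, "y": -0.0177, "z": -0.0025, "rx": 0, "ry": 0, "rz": 0}, {"jaw": 1, "x": 0.0355, "y": -0.0177, "z": -0.0025, "rx": 0, "ry": 0, "rz": 0}, {"jaw": 1, "x": 0.0355, "y": -0.0177, "z": -0.0025, "rx": 0, "ry": 0, "rz": 0}, {"jaw": 1, "x": 0.0355, "y": -0.0177, "z": -0.0025, "rx": 0, "ry": 0, "rz": 0}, {"jaw": 1, "x": 0, "y": 0, "z": -0.0025, "rx": 0, "ry": 0, "rz": 0}]}}

```text
t: 1.35
ee_pos: [613.8, -120.3, 239.0]
eef_rot: [-0.001, 0.975, 0.223, 0.001]
wrist_force: [-0.4, 0.3, -0.0]
opening: 85.4
gripper_force: 0.0
```

{"api": "send_rows", "payload": {"rows": [{"jaw": 1, "x": 0, "y": 0, "z": 0, "rx": 0, "ry": 0, "rz": 0.0617}, {"jaw": 1, "x": 0, "y": 0, "z": 0, "rx": 0, "ry": 0, "rz": 0.0617}, {"jaw": 1, "x": 0, "y": 0, "z": 0, "rx": 0, "ry": 0, "rz": 0.0617}, {"jaw": 1, "x": 0, "y": 0, "z": 0, "rx": 0, "ry": 0, "rz": 0}, {"jaw": 1, "x": 0, "y": 0, "z": 0, "rx": 0, "ry": 0, "rz": 0}]}}

```text
t: 1.77
ee_pos: [610.6, -126.7, 239.2]
eef_rot: [-0.0, 0.991, 0.13, -0.0]
wrist_force: [-0.3, -0.1, 0.2]
opening: 85.6
gripper_force: 0.0
```

```bash
python3 - <<'E'
from h import *
o=get_obs();print(o['t'],o['joint_pos'].round(3),o['ee_pos'],o['eef_rot'],o['wrist_force'])
im=get_image("wrist");cv2.imwrite("pics/w1.png",im[:,:,::-1])
np.savez("w1.npz",**{k:o[k] for k in('ee_pos','eef_rot')})
E
```

```text
1.7667 [-0.331  0.197  1.485 -0.     1.461  0.978] [ 610.61246141 -126.7341717   239.21162103] [-1.63860722e-04  9.91471371e-01  1.30323946e-01 -4.02958027e-04] [-0.25479546 -0.05827091  0.18005288]
```

View pics/w1.png

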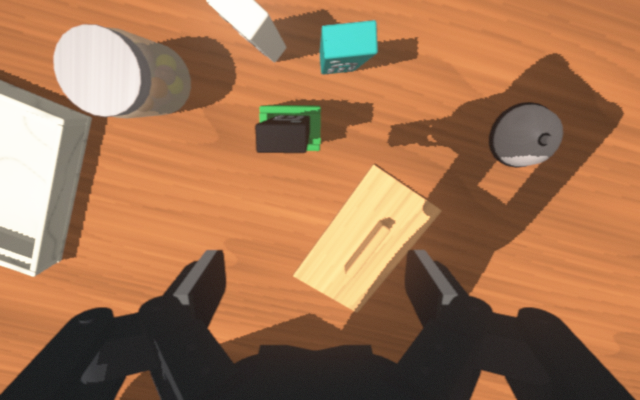

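Wrist view: remote top at about (283,138), green holder rim (259–321, 107–151), axes aligned with the image; lid bar (370,245).

```bash
python3 - <<'E'
from h import *
d=np.load("w1.npz");c=cam("wrist",d)
im=cv2.imread("pics/w1.png");hsv=cv2.cvtColor(im,cv2.COLOR_BGR2HSV);H,S,V=cv2.split(hsv)
k=(V[100:165,240:330]<50);
p,s=blob(V<60,(283,140));print(s)
print(V[110:160:3,283],V[140,246:325:4])
g=((H>45)&(H<80)&(S>120)).astype(np.uint8);ys,xs=np.nonzero(g);print(xs.min(),xs.max(),ys.min(),ys.max())
print('remote',[onz(c,q,158)[0].round(1) for q in((256,124),(309,126),(308,153),(257,152),(282.5,139))])
print('hold',[onz(c,q,70)[0].round(1) for q in((259,107),(321,107),(321,151))])
lid=np.array([(376,165),(441,210),(354,309),(294,275)]);print('lid',rect(onz(c,lid,8)))
lb=np.array([(385,219),(395,221),(349,272),(345,264)]);print('bar',rect(onz(c,lb,34)))
q=onz(c,np.array([(256,152),(309,153)]),158);e=q[1]-q[0];print('y-edge angle',np.arctan2(e[1],e[0]),np.linalg.norm(e))
R=Ro.from_quat([*d['eef_rot'][1:],d['eef_rot'][0]]).as_matrix()
print((onz(c,(282.5,139),158)[0]-d['ee_pos'])@R)
E
```

```text
[     0      0    640    400 213415]
[207 129  76  81  54  64  69  71  69  71  71  70  71  68 103 206 202] [192 194 188  74  74  72  72  73  70  71  71  68  68  68  69  56  89 195
 200 106]
260 320 105 150
remote [array([653.7, -65.2, 158. ]), array([ 663.2, -106.6,  158. ]), array([ 641.9, -111.3,  158. ]), array([631.9, -70.5, 158. ]), array([647.6, -88.4, 158. ])]
hold [array([661.6, -50.3,  70. ]), array([ 678.6, -114. ,   70. ]), array([ 633.4, -126.3,   70. ])]
lid (array([ 512. , -226.2]), array([113.3, 200.4]), np.float32(2.809))
bar (array([ 522.6, -222.7]), array([12.3, 95.5]), np.float32(2.751))
y-edge angle -1.3284373688500102 43.58846429730168
[ 45.7352508  -27.43759132  81.18885766]
```

{"api": "send_rows", "payload": {"rows": [{"jaw": 1, "x": 0.023, "y": -0.0137, "z": 0, "rx": 0, "ry": 0, "rz": 0}, {"jaw": 1, "x": 0.023, "y": -0.0137, "z": 0, "rx": 0, "ry": 0, "rz": 0}, {"jaw": 1, "x": 0, "y": 0, "z": 0.02, "rx": 0, "ry": 0, "rz": 0}, {"jaw": 1, "x": 0, "y": 0, "z": 0.02, "rx": 0, "ry": 0, "rz": 0}, {"jaw": 1, "x": 0, "y": 0, "z": 0.02, "rx": 0, "ry": 0, "rz": 0}]}}

```text
t: 2.23
ee_pos: [648.8, -88.1, 179.2]
eef_rot: [0.0, 0.991, 0.131, 0.0]
wrist_force: [-0.0, -0.2, -1.1]
opening: 85.1
gripper_force: 0.0
```

{"api": "send_rows", "payload": {"rows": [{"jaw": 1, "x": 0, "y": 0, "z": 0.02, "rx": 0, "ry": 0, "rz": 0}, {"jaw": 1, "x": 0, "y": 0, "z": 0.02, "rx": 0, "ry": 0, "rz": 0}, {"jaw": 1, "x": 0, "y": 0, "z": 0.02, "rx": 0, "ry": 0, "rz": 0}, {"jaw": 1, "x": 0, "y": 0, "z": 0.012, "rx": 0, "ry": 0, "rz": 0}, {"jaw": 1, "x": 0, "y": 0, "z": 0, "rx": 0, "ry": 0, "rz": 0}]}}

```text
t: 2.65
ee_pos: [645.8, -88.0, 103.8]
eef_rot: [-0.001, 0.992, 0.13, -0.003]
wrist_force: [-0.9, 0.2, -0.8]
opening: 85.5
gripper_force: 0.0
```

{"api": "send_rows", "payload": {"rows": [{"jaw": -1, "x": 0, "y": 0, "z": 0, "rx": 0, "ry": 0, "rz": 0}, {"jaw": -1, "x": 0, "y": 0, "z": 0, "rx": 0, "ry": 0, "rz": 0}, {"jaw": -1, "x": 0, "y": 0, "z": 0, "rx": 0, "ry": 0, "rz": 0}, {"jaw": -1, "x": 0, "y": 0, "z": 0, "rx": 0, "ry": 0, "rz": 0}, {"jaw": -1, "x": 0, "y": 0, "z": 0, "rx": 0, "ry": 0, "rz": 0}]}}

```text
t: 3.07
ee_pos: [649.8, -88.6, 110.0]
eef_rot: [0.001, 0.992, 0.13, 0.002]
wrist_force: [-0.1, 0.7, 5.5]
opening: 41.0
gripper_force: 62.1
```

{"api": "send_rows", "payload": {"rows": [{"jaw": -1, "x": 0, "y": 0, "z": 0, "rx": 0, "ry": 0, "rz": 0}, {"jaw": -1, "x": 0, "y": 0, "z": 0, "rx": 0, "ry": 0, "rz": 0}, {"jaw": -1, "x": 0, "y": 0, "z": 0, "rx": 0, "ry": 0, "rz": 0}]}}

```text
t: 3.32
ee_pos: [649.8, -88.6, 109.9]
eef_rot: [0.001, 0.992, 0.13, 0.002]
wrist_force: [0.9, -0.1, 6.1]
opening: 41.1
gripper_force: 62.1
```

{"api": "send_rows", "payload": {"rows": [{"jaw": -1, "x": 0, "y": 0, "z": -0.01, "rx": 0, "ry": 0, "rz": 0}, {"jaw": -1, "x": 0, "y": 0, "z": -0.02, "rx": 0, "ry": 0, "rz": 0}, {"jaw": -1, "x": 0, "y": 0, "z": -0.02, "rx": 0, "ry": 0, "rz": 0}, {"jaw": -1, "x": 0, "y": 0, "z": -0.025, "rx": 0, "ry": 0, "rz": 0}, {"jaw": -1, "x": 0, "y": 0, "z": -0.025, "rx": 0, "ry": 0, "rz": 0}]}}

```text
t: 3.73
ee_pos: [647.5, -88.2, 208.3]
eef_rot: [-0.0, 0.992, 0.13, -0.001]
wrist_force: [0.2, 0.6, -0.6]
opening: 41.0
gripper_force: 61.3
```

{"api": "send_rows", "payload": {"rows": [{"jaw": -1, "x": 0, "y": 0, "z": 0, "rx": 0, "ry": 0, "rz": 0}, {"jaw": -1, "x": 0, "y": 0, "z": 0, "rx": 0, "ry": 0, "rz": 0}]}}

```text
t: 3.9
ee_pos: [649.4, -88.7, 210.1]
eef_rot: [0.001, 0.992, 0.13, 0.002]
wrist_force: [0.2, 0.4, -1.8]
opening: 40.3
gripper_force: 61.4
```

{"api": "send_rows", "payload": {"rows": [{"jaw": -1, "x": -0.0167, "y": -0.0228, "z": 0, "rx": 0, "ry": 0, "rz": 0}, {"jaw": -1, "x": -0.0167, "y": -0.0228, "z": 0, "rx": 0, "ry": 0, "rz": 0}, {"jaw": -1, "x": -0.0167, "y": -0.0228, "z": 0, "rx": 0, "ry": 0, "rz": 0}, {"jaw": -1, "x": -0.0167, "y": -0.0228, "z": 0, "rx": 0, "ry": 0, "rz": 0}, {"jaw": -1, "x": -0.0167, "y": -0.0228, "z": 0, "rx": 0, "ry": 0, "rz": 0}]}}

```text
t: 4.32
ee_pos: [535.8, 1.2, 205.3]
eef_rot: [-0.001, 0.992, 0.129, -0.002]
wrist_force: [0.4, -0.2, -1.0]
opening: 40.4
gripper_force: 61.4
```

{"api": "send_rows", "payload": {"rows": [{"jaw": -1, "x": 0, "y": 0, "z": 0.02, "rx": 0, "ry": 0, "rz": 0}, {"jaw": -1, "x": 0, "y": 0, "z": 0.02, "rx": 0, "ry": 0, "rz": 0}, {"jaw": -1, "x": 0, "y": 0, "z": 0.02, "rx": 0, "ry": 0, "rz": 0}, {"jaw": -1, "x": 0, "y": 0, "z": 0, "rx": 0, "ry": 0, "rz": 0}, {"jaw": -1, "x": 0, "y": 0, "z": 0, "rx": 0, "ry": 0, "rz": 0}]}}

```text
t: 4.73
ee_pos: [536.2, 0.7, 145.3]
eef_rot: [-0.001, 0.992, 0.129, -0.003]
wrist_force: [0.6, 1.1, -1.0]
opening: 40.8
gripper_force: 61.3
```

```bash
python3 - <<'E'
from h import *
o=get_obs();print(o['t'],o['joint_pos'].round(3),o['ee_pos'],o['wrist_force'])
im=get_image("side")[:,:,::-1];im2=get_image("scene")[:,:,::-1]
cv2.imwrite("pics/s1.png",np.hstack([cv2.resize(im[110:290,270:430],None,fx=2.5,fy=2.5),cv2.resize(im2[120:300,220:380],None,fx=2.5,fy=2.5)]))
E
```

```text
4.7333 [-0.146  0.062  1.812 -0.     1.273  1.165] [536.19397957   0.7055593  145.27042367] [ 0.58903046  1.12055907 -1.03531631]
```

View pics/s1.png

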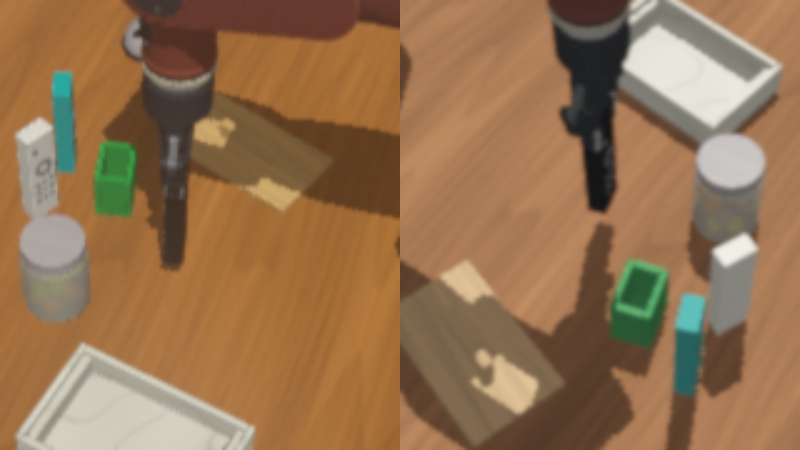

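{"api": "send_rows", "payload": {"rows": [{"jaw": -1, "x": 0, "y": 0, "z": 0.02, "rx": 0, "ry": 0, "rz": 0}, {"jaw": -1, "x": 0, "y": 0, "z": 0.015, "rx": 0, "ry": 0, "rz": 0}, {"jaw": -1, "x": 0, "y": 0, "z": 0.003, "rx": 0, "ry": 0, "rz": 0}, {"jaw": -1, "x": 0, "y": 0, "z": 0, "rx": 0, "ry": 0, "rz": 0}]}}

```text
t: 5.17
ee_pos: [538.1, 0.3, 109.6]
eef_rot: [-0.0, 0.992, 0.129, -0.001]
wrist_force: [-0.3, 0.7, -0.5]
opening: 40.5
gripper_force: 61.4
```

{"api": "send_rows", "payload": {"rows": [{"jaw": -1, "x": 0, "y": 0, "z": 0.004, "rx": 0, "ry": 0, "rz": 0}, {"jaw": -1, "x": 0, "y": 0, "z": 0.002, "rx": 0, "ry": 0, "rz": 0}, {"jaw": -1, "x": 0, "y": 0, "z": 0.002, "rx": 0, "ry": 0, "rz": 0}, {"jaw": -1, "x": 0, "y": 0, "z": 0, "rx": 0, "ry": 0, "rz": 0}]}}

```text
t: 5.5
ee_pos: [538.6, 0.3, 102.0]
eef_rot: [0.0, 0.992, 0.129, 0.0]
wrist_force: [-0.3, -0.2, -1.0]
opening: 40.5
gripper_force: 61.5
```

{"api": "send_rows", "payload": {"rows": [{"jaw": -1, "x": 0, "y": 0, "z": 0.002, "rx": 0, "ry": 0, "rz": 0}, {"jaw": -1, "x": 0, "y": 0, "z": 0.002, "rx": 0, "ry": 0, "rz": 0}, {"jaw": -1, "x": 0, "y": 0, "z": 0, "rx": 0, "ry": 0, "rz": 0}]}}

```text
t: 5.75
ee_pos: [540.5, 0.7, 101.8]
eef_rot: [0.0, 0.992, 0.13, 0.002]
wrist_force: [-5.9, 2.0, 18.6]
opening: 40.7
gripper_force: 63.9
```

{"api": "send_rows", "payload": {"rows": [{"jaw": -1, "x": -0.0095, "y": 0, "z": 0, "rx": 0, "ry": 0, "rz": 0}, {"jaw": -1, "x": -0.0095, "y": 0, "z": 0, "rx": 0, "ry": 0, "rz": 0}, {"jaw": -1, "x": -0.0095, "y": 0, "z": 0.001, "rx": 0, "ry": 0, "rz": 0}, {"jaw": -1, "x": -0.0095, "y": 0, "z": 0.002, "rx": 0, "ry": 0, "rz": 0}]}}

```text
t: 6.08
ee_pos: [506.7, -9.1, 99.8]
eef_rot: [0.001, 0.992, 0.129, 0.006]
wrist_force: [1.3, 4.6, 15.1]
opening: 41.1
gripper_force: 65.4
```

```bash
python3 - <<'E'
from h import *
o=get_obs();print(o['t'],o['ee_pos'],o['wrist_force'],o['moment'])
im=get_image("wrist")[:,:,::-1];im2=get_image("scene")[:,:,::-1]
cv2.imwrite("pics/s2.png",np.hstack([cv2.resize(im[0:400,120:520],None,fx=1,fy=1),cv2.resize(im2[140:240,250:350],None,fx=4,fy=4)]))
E
```

```text
6.0833 [506.68612582  -9.12544004  99.79419295] [ 1.30713228  4.59881053 15.07518153] [ 0.94494711 -0.63049784  0.05883535]
```

View pics/s2.png

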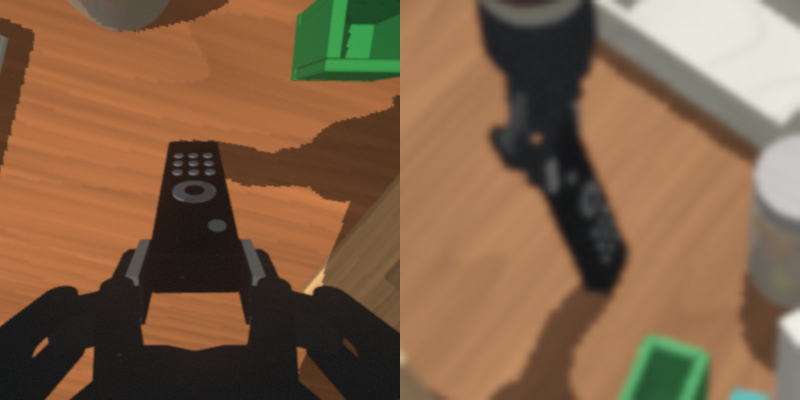

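Remote is tilting as wished (~20°, buttons outward/up, foot at wrist (193,145) forward). Continue along the arc.

{"api": "send_rows", "payload": {"rows": [{"jaw": -1, "x": -0.009, "y": 0, "z": 0.003, "rx": 0, "ry": 0, "rz": 0}, {"jaw": -1, "x": -0.009, "y": 0, "z": 0.0035, "rx": 0, "ry": 0, "rz": 0}, {"jaw": -1, "x": -0.0085, "y": 0, "z": 0.0045, "rx": 0, "ry": 0, "rz": 0}, {"jaw": -1, "x": -0.0085, "y": 0, "z": 0.005, "rx": 0, "ry": 0, "rz": 0}]}}

```text
t: 6.52
ee_pos: [473.5, -19.0, 86.7]
eef_rot: [0.002, 0.992, 0.13, 0.006]
wrist_force: [-13.1, -0.9, 46.7]
opening: 40.7
gripper_force: 77.4
```

{"api": "send_rows", "payload": {"rows": [{"jaw": -1, "x": -0.0075, "y": 0, "z": 0.006, "rx": 0, "ry": 0, "rz": 0}, {"jaw": -1, "x": -0.0075, "y": 0, "z": 0.006, "rx": 0, "ry": 0, "rz": 0}, {"jaw": -1, "x": -0.0065, "y": 0, "z": 0.007, "rx": 0, "ry": 0, "rz": 0}, {"jaw": -1, "x": -0.006, "y": 0, "z": 0.0075, "rx": 0, "ry": 0, "rz": 0}, {"jaw": -1, "x": 0, "y": 0, "z": 0, "rx": 0, "ry": 0, "rz": 0}]}}

```text
t: 6.93
ee_pos: [440.4, -26.4, 55.0]
eef_rot: [0.001, 0.992, 0.13, -0.001]
wrist_force: [-16.6, -2.5, 29.0]
opening: 40.7
gripper_force: 96.9
```

{"api": "send_rows", "payload": {"rows": [{"jaw": -1, "x": -0.005, "y": 0, "z": 0.008, "rx": 0, "ry": 0, "rz": 0}, {"jaw": -1, "x": -0.005, "y": 0, "z": 0.008, "rx": 0, "ry": 0, "rz": 0}, {"jaw": -1, "x": -0.0035, "y": 0, "z": 0.007, "rx": 0, "ry": 0, "rz": 0}, {"jaw": -1, "x": -0.003, "y": 0, "z": 0.005, "rx": 0, "ry": 0, "rz": 0}, {"jaw": -1, "x": 0, "y": 0, "z": 0, "rx": 0, "ry": 0, "rz": 0}]}}

```text
t: 7.35
ee_pos: [426.1, -30.5, 25.3]
eef_rot: [0.001, 0.992, 0.129, 0.001]
wrist_force: [-3.6, -2.1, 8.0]
opening: 40.9
gripper_force: 99.9
```

```bash
python3 - <<'E'
from h import *
o=get_obs();print(o['t'],o['ee_pos'],o['wrist_force'],o['moment'])
np.savez("w3.npz",**{k:o[k] for k in('ee_pos','eef_rot')})
im=get_image("wrist")[:,:,::-1];im2=get_image("side")[:,:,::-1]
cv2.imwrite("pics/s3.png",np.hstack([im[0:400,120:520],cv2.resize(im2[160:260,310:410],None,fx=4,fy=4)]))
E
```

```text
7.35 [426.12565316 -30.51138138  25.26935177] [-3.6481321  -2.08342856  8.03619237] [-0.13719524  0.01296562 -0.03293194]
```

View pics/s3.png

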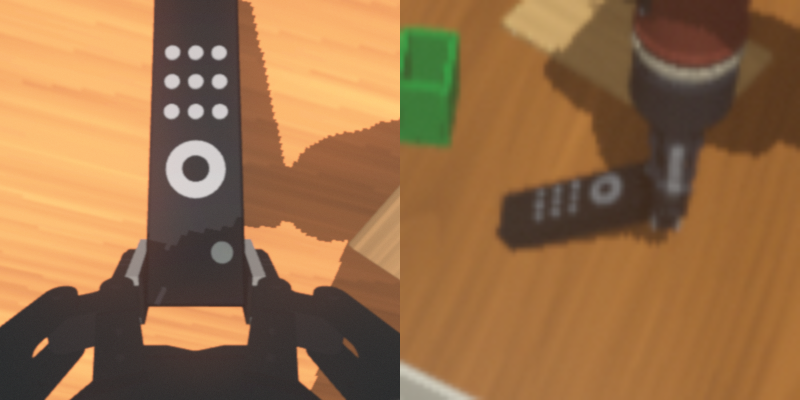

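Remote is nearly level (≈78°), buttons up. Lift, turn to the tray's yaw.

{"api": "send_rows", "payload": {"rows": [{"jaw": -1, "x": 0, "y": 0, "z": -0.025, "rx": 0, "ry": 0, "rz": 0}, {"jaw": -1, "x": 0, "y": 0, "z": -0.03, "rx": 0, "ry": 0, "rz": 0}, {"jaw": -1, "x": 0, "y": 0, "z": -0.03, "rx": 0, "ry": 0, "rz": 0}, {"jaw": -1, "x": 0, "y": 0, "z": -0.03, "rx": 0, "ry": 0, "rz": 0}, {"jaw": -1, "x": 0, "y": 0, "z": 0, "rx": 0, "ry": 0, "rz": 0}]}}

```text
t: 7.87
ee_pos: [429.8, -30.8, 146.2]
eef_rot: [0.002, 0.992, 0.13, 0.005]
wrist_force: [1.2, -0.2, 0.6]
opening: 40.9
gripper_force: 98.6
```

{"api": "send_rows", "payload": {"rows": [{"jaw": -1, "x": 0, "y": 0, "z": 0, "rx": 0, "ry": 0, "rz": 0.082}, {"jaw": -1, "x": 0, "y": 0, "z": 0, "rx": 0, "ry": 0, "rz": 0.082}, {"jaw": -1, "x": 0, "y": 0, "z": 0, "rx": 0, "ry": 0, "rz": 0.082}, {"jaw": -1, "x": 0, "y": 0, "z": 0, "rx": 0, "ry": 0, "rz": 0.082}, {"jaw": -1, "x": 0, "y": 0, "z": 0, "rx": 0, "ry": 0, "rz": 0.082}]}}

```text
t: 8.28
ee_pos: [425.2, -29.6, 139.0]
eef_rot: [0.0, 0.997, -0.077, -0.0]
wrist_force: [-0.3, 0.0, -1.8]
opening: 40.6
gripper_force: 98.6
```

{"api": "send_rows", "payload": {"rows": [{"jaw": -1, "x": -0.0014, "y": -0.0291, "z": 0, "rx": 0, "ry": 0, "rz": 0}, {"jaw": -1, "x": -0.0014, "y": -0.0291, "z": 0, "rx": 0, "ry": 0, "rz": 0}, {"jaw": -1, "x": -0.0014, "y": -0.0291, "z": 0, "rx": 0, "ry": 0, "rz": 0}, {"jaw": -1, "x": -0.0014, "y": -0.0291, "z": 0, "rx": 0, "ry": 0, "rz": 0}, {"jaw": -1, "x": -0.0014, "y": -0.0291, "z": 0, "rx": 0, "ry": 0, "rz": 0}]}}

```text
t: 8.7
ee_pos: [440.1, 116.5, 139.0]
eef_rot: [-0.0, 0.997, -0.075, 0.0]
wrist_force: [0.5, -0.6, -0.9]
opening: 40.9
gripper_force: 98.6
```

{"api": "send_rows", "payload": {"rows": [{"jaw": -1, "x": -0.0014, "y": -0.0291, "z": 0, "rx": 0, "ry": 0, "rz": 0}, {"jaw": -1, "x": -0.0014, "y": -0.0291, "z": 0, "rx": 0, "ry": 0, "rz": 0}, {"jaw": -1, "x": -0.0014, "y": -0.0291, "z": 0, "rx": 0, "ry": 0, "rz": 0}, {"jaw": -1, "x": -0.0014, "y": -0.0291, "z": 0, "rx": 0, "ry": 0, "rz": 0}, {"jaw": -1, "x": -0.0014, "y": -0.0291, "z": 0, "rx": 0, "ry": 0, "rz": 0}]}}

```text
t: 9.12
ee_pos: [454.8, 261.7, 138.8]
eef_rot: [0.0, 0.997, -0.075, -0.0]
wrist_force: [0.5, -0.1, -1.3]
opening: 40.5
gripper_force: 98.6
```

{"api": "send_rows", "payload": {"rows": [{"jaw": -1, "x": 0, "y": 0, "z": 0, "rx": 0, "ry": 0.095, "rz": 0}, {"jaw": -1, "x": 0, "y": 0, "z": 0, "rx": 0, "ry": 0.095, "rz": 0}, {"jaw": -1, "x": 0, "y": 0, "z": 0, "rx": 0, "ry": 0, "rz": 0}, {"jaw": -1, "x": 0, "y": 0, "z": 0, "rx": 0, "ry": 0, "rz": 0}]}}

```text
t: 9.45
ee_pos: [453.4, 260.5, 138.4]
eef_rot: [0.007, 0.993, -0.074, 0.093]
wrist_force: [-0.0, 0.5, -1.5]
opening: 40.7
gripper_force: 98.7
```

```bash
python3 - <<'E'
from h import *
o=get_obs();print(o['t'],o['joint_pos'].round(3),o['ee_pos'],o['eef_rot'],o['wrist_force'],o['moment'])
np.savez("w4.npz",**{k:o[k] for k in('ee_pos','eef_rot')})
im=get_image("wrist")[:,:,::-1];im2=get_image("side")[:,:,::-1]
cv2.imwrite("pics/w4.png",im);cv2.imwrite("pics/side4.png",im2)
cv2.imwrite("pics/s4.png",np.hstack([cv2.resize(im,(480,300)),cv2.resize(im2[210:330,260:380],(300,300))]))
E
```

```text
9.45 [ 0.444 -0.088  1.987 -0.118  1.09   2.209] [453.36060092 260.51818877 138.38594473] [ 0.00730042  0.99288608 -0.07357619  0.09333   ] [-0.0044782   0.48971773 -1.47097682] [-0.00617954  0.15461024 -0.03377631]
```

View pics/s4.png

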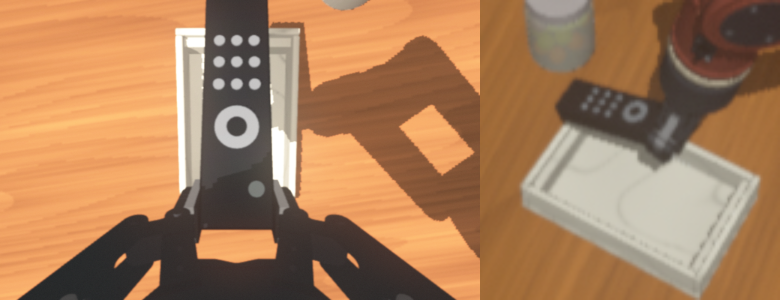

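```bash
python3 - <<'E'
from h import *
d=np.load("w4.npz");c=cam("wrist",d);s=1/.75
f=lambda p,z:onz(c,np.array(p)*s,z)
t=f([(177,30),(299,29)],46);print('tray far corners',t.round(1), 'mid',t.mean(0).round(1),np.linalg.norm(t[0]-t[1]))
e=t[0]-t[1];print('yaw',np.arctan2(-e[0],e[1]))
a=f([(204,125),(272,125)],158);print('ring edges',a.round(1),np.linalg.norm(a[0]-a[1]))
b=f([(200,228),(275,228)],158);print('top end',b.round(1),b.mean(0).round(1),np.linalg.norm(b[0]-b[1]))
print('grasp', d['ee_pos'])
E
```

```text
tray far corners [[605.8 306.6  46. ]
 [586.5 169.8  46. ]] mid [596.2 238.2  46. ] 138.19415919335097
yaw -0.1401282784632187
ring edges [[495.2 278.2 158. ]
 [488.2 231.1 158. ]] 47.706937070380334
top end [[421.  293.5 158. ]
 [412.8 238.8 158. ]] [416.9 266.1 158. ] 55.34685712858018
grasp [453.36060092 260.51818877 138.38594473]
```

```bash
python3 - <<'E'
from h import *
d=np.load("w4.npz");c=cam("wrist",d);K,R,t=c
V=cv2.cvtColor(cv2.imread("pics/w4.png"),cv2.COLOR_BGR2HSV)[...,2]
for r in (10,20,30,95,125,135,150,200,225,240):
    row=V[r].astype(int);g=np.abs(np.diff(row));
    l=[int(x) for x in np.nonzero(g>35)[0] if 225<x<400]
    print(r,l)
for r,l,rr in ((20,274,357),(125,272,360),(225,271,364)):
    Z=K[0,0]*42/(rr-l);x=np.linalg.inv(K)@[(l+rr)/2,r,1]*Z;print(r,(R.T@(x-t)).round(1))
E
```

```text
10 [273, 274, 355, 356, 357]
20 [273, 274, 356, 357]
30 [272, 273, 274, 356, 357, 358]
95 [243, 271, 272, 359, 360]
125 [244, 269, 270, 359, 360]
135 [245, 269, 359, 360]
150 [245, 268, 269, 292, 337, 360, 361]
200 [246, 267, 361, 362, 394, 395]
225 [247, 266, 362, 363, 394]
240 [247, 369, 370, 393]
20 [564.9 244.7 156. ]
125 [511.6 252.4 170.9]
225 [466.2 258.6 184. ]
```

```bash
python3 - <<'E'
from h import *
d=np.load("w4.npz");c=cam("wrist",d);K,R,t=c
q=d['eef_rot'];T=Ro.from_quat([*q[1:],q[0]]).as_matrix()
print('cam',(-R.T@t).round(1),'toolz',T[:,2].round(3))
for r,w,m in ((20,82.7,314.9),(125,90,314.6),(200,94.7,314.4),(225,96.5,314.3)):
    Z=K[0,0]*42/w;x=np.linalg.inv(K)@[m,r,1]*Z;print(r,(R.T@(x-t)).round(1))
g=d['ee_pos']-9*T[:,2];u=np.array([np.cos(.15),-np.sin(.15),0]);v=np.array([np.sin(.15),np.cos(.15),0])
cs=cam("side")
for a in(-16,-8,0,8):
    a_=np.radians(a);f=u*np.cos(a_)+[0,0,np.sin(a_)];n=np.cross(f,v)
    P=[g+110*f+sx*12*n+sy*21*v for sx in(1,-1) for sy in(1,-1)]+[g-40*f+12*n-21*v,g-40*f+12*n+21*v]
    print(a,n.round(2),((proj(cs,P)-[260,210])*2.5+[480,0]).round().tolist())
E
```

```text
cam [494.7 255.5 320.7] toolz [ 0.184 -0.028 -0.982]
20 [565.2 245.  155.4]
125 [511.4 253.2 174.2]
200 [477.8 258.2 185.2]
225 [467.5 259.8 188.9]
-16 [ 0.27 -0.04  0.96] [[571.0, 129.0], [591.0, 100.0], [577.0, 143.0], [597.0, 114.0], [711.0, 137.0], [692.0, 169.0]]
-8 [ 0.14 -0.02  0.99] [[569.0, 121.0], [590.0, 92.0], [573.0, 134.0], [593.0, 105.0], [713.0, 141.0], [694.0, 173.0]]
0 [-0.  0.  1.] [[569.0, 113.0], [590.0, 84.0], [570.0, 125.0], [591.0, 96.0], [715.0, 145.0], [696.0, 176.0]]
8 [-0.14  0.02  0.99] [[570.0, 106.0], [592.0, 77.0], [569.0, 117.0], [590.0, 88.0], [716.0, 148.0], [697.0, 180.0]]
```

```bash
python3 - <<'E'
from h import *
d=np.load("w4.npz");c=cam("wrist",d);cs=cam("side")
im=cv2.imread("pics/side4.png");
P=lambda c:c[0]@np.c_[c[1],c[2]]
for n,a,b in(("ring",(316,168),(320.8,254)),("btn",(314.7,82.7),(308.8,249.8))):
    X=cv2.triangulatePoints(P(c),P(cs),np.array(a,float),np.array(b,float))[:,0];X=X[:3]/X[3];print(n,X.round(1),proj(c,X).round(1),proj(cs,X).round(1))
cv2.imwrite("pics/side4c.png",cv2.resize(im[225:285,290:350],(600,600),interpolation=cv2.INTER_CUBIC))
print(onz(cs,(338,222),0))
E
```

```text
ring [494.6 256.7 192.3] [[312.1 161.9]] [[321.3 254. ]]
btn [530.5 250.7 182.4] [[313.6  77.4]] [[309.1 249.9]]
[[534.67377571  14.07315099   0.        ]]
```

View pics/side4c.png

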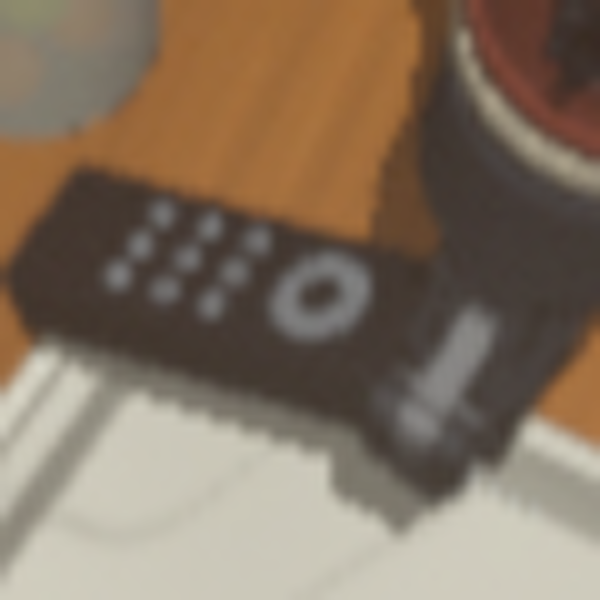

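The 3×3 buttons (309,251) and ring (322,254) in the side view, with the wrist widths, say the remote slipped up toward the palm and sits ~18° foot-down; I compute its pose in the tool frame.

```bash
cat >> h.py <<'E'
def remote_pose(d,V,rows=(20,40,60,95,125,150,175,200,220)):
    """centre line of the remote's top face from its 42 mm width in the wrist view"""
    K,R,t=cam("wrist",d);X=[]
    for r in rows:
        s=V[r].astype(float);m=314;l=m
        l=next(x for x in range(285,200,-1) if s[x-1]-s[x]>12 and s[x-2]>s[x]+25)
        q=next(x for x in range(345,420) if s[x+1]-s[x]>12 and s[x+2]>s[x]+25)
        sub=lambda a,b:a+(b-a)*0.5
        x=np.linalg.inv(K)@[(l+q)/2,r,1]*(K[0,0]*42/(q-l));X.append(np.r_[R.T@(x-t),q-l])
    return np.array(X)
E
python3 - <<'E'
from h import *
d=np.load("w4.npz");V=cv2.cvtColor(cv2.imread("pics/w4.png"),cv2.COLOR_BGR2HSV)[...,2]
X=remote_pose(d,V);print(X.round(1))
P=X[:,:3];c0=P.mean(0);u=np.linalg.svd(P-c0)[2][0];u*=np.sign(u[0]);print('dir foot',u.round(3),'pitch deg',np.degrees(np.arcsin(u[2])).round(1))
K,R,t=cam("wrist",d);C=-R.T@t
ray=R.T@np.linalg.inv(K)@[314,304,1]
v=np.cross([0,0,1],u);v/=np.linalg.norm(v);n=np.cross(u,v)
top=C+ray*((c0-C)@n)/(ray@n);print('top end',top.round(1),'n',n.round(2))
mid=top+75*u-12*n;foot=top+150*u-12*n
q=d['eef_rot'];T=Ro.from_quat([*q[1:],q[0]]).as_matrix()
for k,x in(('top',top-12*n),('mid',mid),('foot',foot)):print(k,x.round(1),'tool',((x-d['ee_pos'])@T).round(1))
print('footproj',((proj(cam("side"),[foot+12*n+21*v,foot+12*n-21*v,foot-12*n-21*v,foot-12*n+21*v])-[290,225])*10).round())
E
```

```text
[[567.6 244.6 149.8  80. ]
 [556.5 246.  153.1  81. ]
 [545.  247.7 158.2  83. ]
 [526.8 250.4 164.   85. ]
 [512.1 252.9 167.4  86. ]
 [499.9 254.4 173.9  89. ]
 [488.4 256.4 176.8  90. ]
 [477.3 258.1 181.2  92. ]
 [468.3 259.4 182.2  92. ]]
dir foot [ 0.938 -0.142 -0.317] pitch deg -18.5
top end [434.7 264.9 194.8] n [ 0.31 -0.05  0.95]
top [430.9 265.4 183.4] tool [-14.1  -1.5 -48.5]
mid [501.3 254.8 159.7] tool [ 51.3  -1.4 -11.9]
foot [571.6 244.2 135.9] tool [116.8  -1.3  24.7]
footproj [[  7. 307.]
 [ 90. 192.]
 [118. 250.]
 [ 35. 365.]]
```

Consistent (projected foot corners match the side view within ~3 px): remote 18° foot-down, mid at tool (51,-1,-12). Tilt further for the level hold, then back.

{"api": "send_rows", "payload": {"rows": [{"jaw": -1, "x": 0, "y": 0, "z": 0, "rx": 0, "ry": 0.1, "rz": 0}, {"jaw": -1, "x": 0, "y": 0, "z": 0, "rx": 0, "ry": 0.1, "rz": 0}, {"jaw": -1, "x": 0, "y": 0, "z": 0, "rx": 0, "ry": 0.06, "rz": 0}, {"jaw": -1, "x": 0, "y": 0, "z": 0, "rx": 0, "ry": 0, "rz": 0}, {"jaw": -1, "x": 0, "y": 0, "z": 0, "rx": 0, "ry": 0, "rz": 0}]}}

```text
t: 9.97
ee_pos: [455.2, 260.1, 139.6]
eef_rot: [0.017, 0.972, -0.073, 0.222]
wrist_force: [-0.6, 0.6, -1.5]
opening: 41.1
gripper_force: 98.7
```

{"api": "send_rows", "payload": {"rows": [{"jaw": -1, "x": 0, "y": 0, "z": 0, "rx": 0, "ry": 0, "rz": 0}, {"jaw": -1, "x": 0, "y": 0, "z": 0, "rx": 0, "ry": 0, "rz": 0}]}}

```text
t: 10.13
ee_pos: [456.6, 260.1, 140.4]
eef_rot: [0.016, 0.972, -0.074, 0.222]
wrist_force: [0.6, 0.1, -0.3]
opening: 41.2
gripper_force: 98.7
```

```bash
python3 - <<'E'
from h import *
o=get_obs();V=cv2.cvtColor(get_image("wrist"),cv2.COLOR_RGB2HSV)[...,2]
cv2.imwrite("pics/v5.png",V)
print(o['ee_pos'],o['eef_rot'])
X=remote_pose(o,V);print(X.round(1))
P=X[:,:3];c0=P.mean(0);u=np.linalg.svd(P-c0)[2][0];u*=np.sign(u[0]);print(u.round(3),np.degrees(np.arcsin(u[2])).round(1))
E
```

```text
[456.57831715 260.14520359 140.39730231] [ 0.01639104  0.97198099 -0.07408978  0.22247472]
[[563.8 244.7 181.4  80. ]
 [552.2 246.3 181.6  81. ]
 [539.9 248.2 183.6  83. ]
 [520.8 251.1 184.4  85. ]
 [505.1 254.  185.5  87. ]
 [492.8 255.6 185.3  88. ]
 [480.4 257.5 186.7  90. ]
 [468.6 259.3 188.   92. ]
 [459.5 260.7 189.6  94. ]]
[ 0.986 -0.153 -0.071] -4.1
```

{"api": "send_rows", "payload": {"rows": [{"jaw": -1, "x": 0, "y": 0, "z": 0, "rx": 0, "ry": -0.1, "rz": 0}, {"jaw": -1, "x": 0, "y": 0, "z": 0, "rx": 0, "ry": -0.1, "rz": 0}, {"jaw": -1, "x": 0, "y": 0, "z": 0, "rx": 0, "ry": -0.05, "rz": 0}, {"jaw": -1, "x": 0, "y": 0, "z": 0, "rx": 0, "ry": 0, "rz": 0}]}}

```text
t: 10.52
ee_pos: [458.5, 259.8, 141.0]
eef_rot: [0.007, 0.992, -0.076, 0.1]
wrist_force: [0.7, -0.5, -0.6]
opening: 40.5
gripper_force: 98.6
```

{"api": "send_rows", "payload": {"rows": [{"jaw": -1, "x": -0.0057, "y": 0.0004, "z": 0.0193, "rx": 0, "ry": 0, "rz": 0}, {"jaw": -1, "x": -0.0057, "y": 0.0004, "z": 0.0193, "rx": 0, "ry": 0, "rz": 0}, {"jaw": -1, "x": -0.0057, "y": 0.0004, "z": 0.0193, "rx": 0, "ry": 0, "rz": 0}, {"jaw": -1, "x": -0.0057, "y": 0.0004, "z": 0.0193, "rx": 0, "ry": 0, "rz": 0}, {"jaw": -1, "x": -0.0057, "y": 0.0004, "z": 0.0193, "rx": 0, "ry": 0, "rz": 0}]}}

```text
t: 10.93
ee_pos: [445.9, 259.3, 38.0]
eef_rot: [0.008, 0.992, -0.075, 0.1]
wrist_force: [0.8, -0.5, -1.1]
opening: 40.5
gripper_force: 98.7
```

{"api": "send_rows", "payload": {"rows": [{"jaw": -1, "x": 0, "y": 0, "z": 0, "rx": 0, "ry": 0, "rz": 0}]}}

```text
t: 11.02
ee_pos: [442.2, 257.6, 34.3]
eef_rot: [0.01, 0.993, -0.075, 0.096]
wrist_force: [-1.9, -0.2, -1.4]
opening: 40.2
gripper_force: 98.6
```

{"api": "send_rows", "payload": {"rows": [{"jaw": -1, "x": -0.0008, "y": 0, "z": 0.004, "rx": 0, "ry": 0, "rz": 0}, {"jaw": -1, "x": -0.0008, "y": 0, "z": 0.004, "rx": 0, "ry": 0, "rz": 0}, {"jaw": -1, "x": 0, "y": 0, "z": 0, "rx": 0, "ry": 0, "rz": 0}, {"jaw": -1, "x": 0, "y": 0, "z": 0, "rx": 0, "ry": 0, "rz": 0}]}}

```text
t: 11.35
ee_pos: [446.9, 259.9, 31.9]
eef_rot: [0.007, 0.992, -0.075, 0.1]
wrist_force: [0.8, -0.2, -1.0]
opening: 40.8
gripper_force: 98.6
```

```bash
python3 - <<'E'
from h import *
o=get_obs();V=cv2.cvtColor(get_image("wrist"),cv2.COLOR_RGB2HSV)[...,2]
cv2.imwrite("pics/v6.png",V)
print(o['ee_pos'],o['eef_rot'],o['wrist_force'])
q=o['eef_rot'];T=Ro.from_quat([*q[1:],q[0]]).as_matrix()
print('mid',o['ee_pos']+T@[51.3,-1.4,-15])
E
```

```text
[446.94381738 259.87395046  31.85954155] [ 0.00708061  0.99211369 -0.07475076  0.10036239] [ 0.75147009 -0.17451793 -1.04358375]
mid [493.87546467 254.15793853  56.82747477]
```

{"api": "send_rows", "payload": {"rows": [{"jaw": -1, "x": -0.0006, "y": 0, "z": 0.004, "rx": 0, "ry": 0, "rz": 0}, {"jaw": -1, "x": -0.0006, "y": 0, "z": 0.004, "rx": 0, "ry": 0, "rz": 0}, {"jaw": -1, "x": 0, "y": 0, "z": 0, "rx": 0, "ry": 0, "rz": 0}]}}

```text
t: 11.65
ee_pos: [446.1, 259.2, 22.0]
eef_rot: [0.008, 0.992, -0.075, 0.099]
wrist_force: [-0.2, 0.8, -0.7]
opening: 40.8
gripper_force: 98.6
```

{"api": "send_rows", "payload": {"rows": [{"jaw": -1, "x": -0.0004, "y": 0, "z": 0.002, "rx": 0, "ry": 0, "rz": 0}, {"jaw": -1, "x": 0, "y": 0, "z": 0, "rx": 0, "ry": 0, "rz": 0}]}}

```text
t: 11.82
ee_pos: [446.2, 259.3, 20.2]
eef_rot: [0.008, 0.992, -0.075, 0.099]
wrist_force: [0.5, -0.1, -1.2]
opening: 40.6
gripper_force: 98.6
```

{"api": "send_rows", "payload": {"rows": [{"jaw": -1, "x": -0.0004, "y": 0, "z": 0.002, "rx": 0, "ry": 0, "rz": 0}, {"jaw": -1, "x": 0, "y": 0, "z": 0.001, "rx": 0, "ry": 0, "rz": 0}, {"jaw": -1, "x": 0, "y": 0, "z": 0, "rx": 0, "ry": 0, "rz": 0}]}}

```text
t: 12.07
ee_pos: [446.5, 259.3, 17.4]
eef_rot: [0.008, 0.992, -0.075, 0.099]
wrist_force: [0.2, 0.2, -1.2]
opening: 40.4
gripper_force: 98.6
```

{"api": "send_rows", "payload": {"rows": [{"jaw": -1, "x": 0, "y": 0, "z": 0, "rx": 0, "ry": -0.025, "rz": 0}, {"jaw": -1, "x": 0, "y": 0, "z": 0, "rx": 0, "ry": -0.025, "rz": 0}, {"jaw": -1, "x": 0, "y": 0, "z": 0, "rx": 0, "ry": 0, "rz": 0}]}}

```text
t: 12.32
ee_pos: [447.8, 259.5, 18.2]
eef_rot: [0.005, 0.994, -0.075, 0.075]
wrist_force: [-0.2, -0.2, -1.4]
opening: 40.8
gripper_force: 98.6
```

{"api": "send_rows", "payload": {"rows": [{"jaw": -1, "x": 0, "y": 0, "z": 0, "rx": 0, "ry": -0.02, "rz": 0}, {"jaw": -1, "x": 0, "y": 0, "z": 0, "rx": 0, "ry": -0.02, "rz": 0}, {"jaw": -1, "x": 0, "y": 0, "z": 0, "rx": 0, "ry": 0, "rz": 0}]}}

```text
t: 12.57
ee_pos: [447.9, 259.8, 19.0]
eef_rot: [0.004, 0.996, -0.075, 0.055]
wrist_force: [-4.3, -0.3, 6.1]
opening: 40.5
gripper_force: 99.6
```

{"api": "send_rows", "payload": {"rows": [{"jaw": 0.05, "x": 0, "y": 0, "z": 0, "rx": 0, "ry": 0, "rz": 0}, {"jaw": 0.1, "x": 0, "y": 0, "z": 0, "rx": 0, "ry": 0, "rz": 0}, {"jaw": 0.15, "x": 0, "y": 0, "z": 0, "rx": 0, "ry": 0, "rz": 0}, {"jaw": 0.2, "x": 0, "y": 0, "z": 0, "rx": 0, "ry": 0, "rz": 0}, {"jaw": 0.3, "x": 0, "y": 0, "z": 0, "rx": 0, "ry": 0, "rz": 0}]}}

```text
t: 12.98
ee_pos: [446.5, 259.4, 17.5]
eef_rot: [0.004, 0.996, -0.075, 0.055]
wrist_force: [0.3, 0.2, -0.3]
opening: 55.1
gripper_force: 0.0
```

{"api": "send_rows", "payload": {"rows": [{"jaw": 0.4, "x": 0, "y": 0, "z": 0, "rx": 0, "ry": 0, "rz": 0}, {"jaw": 0.4, "x": 0, "y": 0, "z": 0, "rx": 0, "ry": 0, "rz": 0}, {"jaw": 0.4, "x": 0, "y": 0, "z": 0, "rx": 0, "ry": 0, "rz": 0}, {"jaw": 0.4, "x": 0, "y": 0, "z": 0, "rx": 0, "ry": 0, "rz": 0}]}}

```text
t: 13.32
ee_pos: [446.7, 259.4, 17.6]
eef_rot: [0.004, 0.996, -0.075, 0.055]
wrist_force: [-0.2, -0.4, 0.6]
opening: 59.8
gripper_force: 0.0
```

```bash
python3 - <<'E'
from h import *
o=get_obs();V=cv2.cvtColor(get_image("wrist"),cv2.COLOR_RGB2HSV)[...,2]
cv2.imwrite("pics/v7.png",V);np.savez("w7.npz",**{k:o[k] for k in('ee_pos','eef_rot')})
print(o['ee_pos'],o['wrist_force'],o['opening'])
for r in range(5,340,24):
    g=np.diff(V[r].astype(int));print(r,[(int(x),int(g[x])) for x in np.nonzero(abs(g)>30)[0] if 200<x<440])
E
```

```text
[446.68444349 259.41430162  17.6470622 ] [-0.21277924 -0.42922846  0.57694337] 59.79278755874148
5 [(231, 52)]
29 [(231, 48), (232, 34), (272, -58), (273, -68), (274, -31), (355, 32), (366, 41), (367, 33), (424, -32)]
53 [(232, 53), (272, -35), (273, -80), (274, -51), (368, 48), (423, -35)]
77 [(233, 56), (273, -57), (274, -71), (299, -35), (307, 35), (308, 32), (320, -36), (329, 34), (342, -33), (354, 36), (367, 52), (422, -32)]
101 [(234, 56), (273, -33), (274, -82), (275, -51), (353, 35), (366, 52), (420, -33)]
125 [(235, 57), (274, -58), (275, -74), (353, 31), (365, 47), (366, 34), (402, -31), (403, -43)]
149 [(236, 59), (274, -32), (275, -82), (276, -51), (352, 36), (365, 52), (366, 34), (383, -35), (384, -47)]
173 [(237, 59), (275, -56), (276, -73), (277, -31), (351, 31)]
197 [(238, 57), (275, -33), (276, -86), (277, -57), (351, 35)]
221 [(240, 58), (276, -54), (277, -79), (278, -40), (350, 37), (363, 51), (391, -56)]
245 [(252, 51), (253, 89), (254, 43), (277, -77), (278, -65), (350, 31), (359, 53), (360, 31), (375, -56), (376, -77), (377, -39), (392, 52), (393, 54), (412, -32)]
269 [(254, 58), (255, 86), (256, 36), (277, -45), (278, -83), (279, -42), (348, 49), (349, 81), (350, 41), (373, -44), (374, -71), (375, -48), (416, 33), (417, 35)]
293 [(250, 32)]
317 []
```

```bash
python3 - <<'E'
from h import *
d=np.load("w7.npz");c=cam("wrist",d);K,R,t=c
for r,l,q in((29,273,355),(101,274.2,353.2),(149,275.1,352.2),(197,276.1,351.2),(221,277.1,350.2),(269,278.2,349.2)):
    x=np.linalg.inv(K)@[(l+q)/2,r,1]*(K[0,0]*42/(q-l));print(r,(R.T@(x-t)).round(1), onz(c,((l+q)/2,r),30)[0].round(1))
V=cv2.imread("pics/v7.png",0);print(V[265:310,290].tolist(),V[265:310,330].tolist(),V[0:60,314].tolist())
for r in(285,290,295,300):print(r,onz(c,(313,r),30).round(1))
E
```

```text
29 [555.6 244.5  25.3] [554.1 244.7  30. ]
101 [520.5 250.   26. ] [520.  250.1  30. ]
149 [495.5 253.8  26.7] [495.7 253.8  30. ]
197 [469.3 257.8  27.2] [469.8 257.7  30. ]
221 [455.  260.   25.2] [456.3 259.8  30. ]
269 [426.  264.4  25.4] [428.1 264.1  30. ]
[60, 58, 59, 57, 57, 58, 57, 58, 58, 58, 59, 58, 57, 57, 59, 55, 57, 56, 55, 58, 85, 160, 224, 233, 214, 168, 144, 129, 126, 124, 124, 123, 123, 122, 124, 124, 124, 121, 109, 102, 99, 99, 101, 104, 102] [52, 53, 55, 51, 52, 53, 54, 52, 50, 51, 52, 55, 53, 51, 52, 52, 53, 54, 53, 51, 64, 138, 219, 229, 212, 198, 185, 146, 127, 124, 124, 125, 125, 124, 123, 124, 123, 121, 113, 109, 109, 109, 109, 109, 110] [241, 241, 242, 242, 242, 241, 236, 203, 124, 74, 68, 69, 69, 69, 67, 66, 67, 66, 64, 64, 65, 65, 65, 62, 63, 62, 63, 61, 63, 64, 63, 62, 63, 61, 60, 61, 62, 63, 61, 61, 61, 60, 58, 60, 61, 59, 60, 60, 61, 59, 61, 59, 57, 58, 60, 58, 57, 58, 59, 59]
285 [[418.3 266.   30. ]]
290 [[415.2 266.5  30. ]]
295 [[412.1 266.9  30. ]]
300 [[408.9 267.4  30. ]]
```

{"api": "send_rows", "payload": {"rows": [{"jaw": 0.4, "x": 0, "y": 0, "z": -0.02, "rx": 0, "ry": 0, "rz": 0}, {"jaw": 0.4, "x": 0, "y": 0, "z": -0.035, "rx": 0, "ry": 0, "rz": 0}, {"jaw": 0.4, "x": 0, "y": 0, "z": -0.035, "rx": 0, "ry": 0, "rz": 0}, {"jaw": 0.4, "x": 0, "y": 0, "z": -0.035, "rx": 0, "ry": 0, "rz": 0}, {"jaw": 0.4, "x": 0, "y": 0, "z": -0.025, "rx": 0, "ry": -0.11, "rz": 0}]}}

```text
t: 13.78
ee_pos: [427.3, 262.8, 169.4]
eef_rot: [-0.0, 0.997, -0.073, 0.0]
wrist_force: [0.1, 0.9, -0.5]
opening: 59.5
gripper_force: 0.0
```

{"api": "send_rows", "payload": {"rows": [{"jaw": 0.4, "x": 0.0085, "y": 0.0362, "z": 0, "rx": 0, "ry": 0, "rz": 0}, {"jaw": 0.4, "x": 0.0085, "y": 0.0362, "z": 0, "rx": 0, "ry": 0, "rz": 0}, {"jaw": 0.4, "x": 0.0085, "y": 0.0362, "z": 0, "rx": 0, "ry": 0, "rz": 0}, {"jaw": 0.4, "x": 0.0085, "y": 0.0362, "z": 0, "rx": 0, "ry": 0, "rz": 0}, {"jaw": 0.4, "x": 0.0085, "y": 0.0362, "z": 0, "rx": 0, "ry": 0, "rz": 0}]}}

```text
t: 14.2
ee_pos: [445.2, 75.0, 166.9]
eef_rot: [0.0, 0.997, -0.075, 0.0]
wrist_force: [0.3, -1.2, -0.8]
opening: 59.6
gripper_force: 0.0
```

{"api": "send_rows", "payload": {"rows": [{"jaw": 0.4, "x": 0.0085, "y": 0.0362, "z": 0, "rx": 0, "ry": 0, "rz": 0}, {"jaw": 0.4, "x": 0.0085, "y": 0.0362, "z": 0, "rx": 0, "ry": 0, "rz": 0}, {"jaw": 0.4, "x": 0.0085, "y": 0.0362, "z": 0, "rx": 0, "ry": 0, "rz": 0}, {"jaw": 0.4, "x": 0.0085, "y": 0.0362, "z": 0, "rx": 0, "ry": 0, "rz": 0}, {"jaw": 0.4, "x": 0.0085, "y": 0.0362, "z": 0, "rx": 0, "ry": 0, "rz": 0}]}}

```text
t: 14.62
ee_pos: [460.1, -110.7, 167.0]
eef_rot: [0.0, 0.997, -0.075, 0.0]
wrist_force: [0.3, 0.4, 0.7]
opening: 59.7
gripper_force: 0.0
```

{"api": "send_rows", "payload": {"rows": [{"jaw": 0.4, "x": 0.0085, "y": 0.0362, "z": 0, "rx": 0, "ry": 0, "rz": 0}, {"jaw": 0.4, "x": 0.0085, "y": 0.0362, "z": 0, "rx": 0, "ry": 0, "rz": 0.085}, {"jaw": 0.4, "x": 0, "y": 0.036, "z": 0, "rx": 0, "ry": 0, "rz": 0.085}, {"jaw": 0.4, "x": 0, "y": 0, "z": 0, "rx": 0, "ry": 0, "rz": 0}, {"jaw": 0.4, "x": 0, "y": 0, "z": 0, "rx": 0, "ry": 0, "rz": 0}]}}

```text
t: 15.03
ee_pos: [457.2, -219.6, 166.6]
eef_rot: [-0.0, 0.987, -0.161, -0.0]
wrist_force: [-0.5, 0.7, -0.0]
opening: 60.0
gripper_force: 0.0
```

```bash
python3 - <<'E'
from h import *
o=get_obs();im=get_image("wrist")[:,:,::-1];cv2.imwrite("pics/w8.png",im)
np.savez("w8.npz",**{k:o[k] for k in('ee_pos','eef_rot')})
print(o['ee_pos'],o['eef_rot'],o['joint_pos'].round(3),o['opening'])
c=cam("wrist",o)
u=np.array([np.cos(.32),-np.sin(.32)]);v=np.array([.3146,.9492])
for n,a,b,z in(("plate",101,59,8),("bar",45,7,34)):
    for sx,sy in((1,1),(1,-1),(-1,-1),(-1,1)): print(n,sx,sy,proj(c,[*(np.array([512,-226.5])+sx*a*u+sy*b*v),z])[0].round(0))
E
```

```text
[ 457.22271462 -219.56234887  166.5512915 ] [-1.34521537e-04  9.86936938e-01 -1.61106838e-01 -2.23666943e-04] [-0.603 -0.034  1.868  0.     1.308  1.291] 59.95102688067583
plate 1 1 [242.  12.]
plate 1 -1 [367.  12.]
plate -1 -1 [359. 212.]
plate -1 1 [255. 213.]
bar 1 1 [297.  73.]
bar 1 -1 [312.  73.]
bar -1 -1 [312. 169.]
bar -1 1 [298. 169.]
```

```bash
python3 - <<'E'
from h import *
d=np.load("w8.npz");c=cam("wrist",d);im=cv2.imread("pics/w8.png");hsv=cv2.cvtColor(im,cv2.COLOR_BGR2HSV)
for p in((270,110),(340,110),(305,120),(200,110),(420,110),(305,190)):print(p,hsv[p[1],p[0]])
S=hsv[...,1].astype(int);H=hsv[...,0].astype(int)
m=(H>=14)&(H<26)&(S<150);p,s=blob(m,(270,110));print(s)
p=p[p[:,1]<235];h=cv2.convexHull(p)[:,0]
a=cv2.approxPolyDP(h.reshape(-1,1,2),6,True)[:,0];print(a.tolist())
print('plate',rect(onz(c,h,8)))
E
```

```text
(270, 110) [ 23  94 254]
(340, 110) [ 21 101 253]
(305, 120) [ 22  97 253]
(200, 110) [ 12 156 225]
(420, 110) [ 11 152 114]
(305, 190) [ 22  97 253]
[  243    14   124   201 22726]
[[366, 14], [358, 213], [256, 214], [244, 127], [243, 15]]
plate (array([ 511.1, -223.3]), array([123.9, 202.3]), np.float32(2.819))
```

{"api": "send_rows", "payload": {"rows": [{"jaw": 0.2, "x": 0.0266, "y": -0.0053, "z": 0, "rx": 0, "ry": 0, "rz": 0}, {"jaw": 0.2, "x": 0.0266, "y": -0.0053, "z": 0, "rx": 0, "ry": 0, "rz": 0}, {"jaw": 0.2, "x": 0, "y": 0, "z": 0.035, "rx": 0, "ry": 0, "rz": 0}, {"jaw": 0.2, "x": 0, "y": 0, "z": 0.035, "rx": 0, "ry": 0, "rz": 0}, {"jaw": 0.2, "x": 0, "y": 0, "z": 0.035, "rx": 0, "ry": 0, "rz": 0}]}}

```text
t: 15.5
ee_pos: [513.0, -222.9, 61.3]
eef_rot: [0.0, 0.987, -0.158, 0.001]
wrist_force: [1.6, 0.2, -0.5]
opening: 51.3
gripper_force: 0.0
```

{"api": "send_rows", "payload": {"rows": [{"jaw": 0.2, "x": 0, "y": 0, "z": 0.025, "rx": 0, "ry": 0, "rz": 0}, {"jaw": 0.2, "x": 0, "y": 0, "z": 0.01, "rx": 0, "ry": 0, "rz": 0}, {"jaw": 0.2, "x": 0, "y": 0, "z": 0.005, "rx": 0, "ry": 0, "rz": 0}, {"jaw": 0.2, "x": 0, "y": 0, "z": 0, "rx": 0, "ry": 0, "rz": 0}, {"jaw": 0.2, "x": 0, "y": 0, "z": 0, "rx": 0, "ry": 0, "rz": 0}]}}

```text
t: 15.92
ee_pos: [513.1, -224.8, 23.5]
eef_rot: [0.0, 0.987, -0.159, 0.001]
wrist_force: [0.1, -0.6, -0.3]
opening: 51.1
gripper_force: 0.0
```

Down a little more, close on the bar.

{"api": "send_rows", "payload": {"rows": [{"jaw": 0.2, "x": 0, "y": 0, "z": 0.003, "rx": 0, "ry": 0, "rz": 0}, {"jaw": -0.3, "x": 0, "y": 0, "z": 0, "rx": 0, "ry": 0, "rz": 0}, {"jaw": -0.6, "x": 0, "y": 0, "z": 0, "rx": 0, "ry": 0, "rz": 0}, {"jaw": -1, "x": 0, "y": 0, "z": 0, "rx": 0, "ry": 0, "rz": 0}, {"jaw": -1, "x": 0, "y": 0, "z": 0, "rx": 0, "ry": 0, "rz": 0}]}}

```text
t: 16.33
ee_pos: [511.9, -224.9, 19.3]
eef_rot: [0.0, 0.987, -0.16, 0.0]
wrist_force: [0.1, -0.5, -0.8]
opening: 3.1
gripper_force: 0.0
```

{"api": "send_rows", "payload": {"rows": [{"jaw": -1, "x": 0, "y": 0, "z": 0, "rx": 0, "ry": 0, "rz": 0}, {"jaw": -1, "x": 0, "y": 0, "z": 0, "rx": 0, "ry": 0, "rz": 0}, {"jaw": -1, "x": 0, "y": 0, "z": 0, "rx": 0, "ry": 0, "rz": 0}, {"jaw": -1, "x": 0, "y": 0, "z": 0, "rx": 0, "ry": 0, "rz": 0}]}}

```text
t: 16.67
ee_pos: [511.6, -224.6, 18.7]
eef_rot: [-0.0, 0.987, -0.159, -0.0]
wrist_force: [-1.1, 0.4, 0.5]
opening: 0.0
gripper_force: 0.0
```

```bash
python3 - <<'E'
from h import *
d=np.load("w8.npz");c=cam("wrist",d);im=cv2.imread("pics/w8.png")
for r in(45,90,120,150,195):print(r,im[r,240:372:4,0].tolist())
o=get_obs();im=get_image("wrist")[:,:,::-1];cv2.imwrite("pics/w9.png",im)
print(o['ee_pos'],o['opening'],o['gripper_force'])
c2=cam("wrist",o)
u=np.array([np.cos(.32),-np.sin(.32)]);v=np.array([.3146,.9492])
print([proj(c2,[*(np.array([511,-226.5])+sx*101*u+sy*59*v),8])[0].round(0).tolist() for sx,sy in((1,1),(1,-1),(-1,-1),(-1,1))])
print([proj(c2,[*(np.array([511,-226.5])+sx*45*u+sy*7*v),34])[0].round(0).tolist() for sx,sy in((1,1),(1,-1),(-1,-1),(-1,1))])
for r in(20,60,100,140):print(r,im[r,100:540:8,0].tolist())
E
```

```text
45 [85, 106, 163, 163, 157, 150, 156, 162, 164, 165, 161, 145, 153, 154, 163, 162, 156, 155, 147, 161, 163, 160, 159, 166, 155, 141, 157, 160, 158, 163, 162, 142, 84]
90 [90, 86, 141, 161, 165, 160, 159, 160, 163, 163, 166, 161, 154, 156, 165, 154, 155, 147, 91, 90, 132, 162, 156, 154, 150, 150, 155, 87, 84, 86, 86, 60, 58]
120 [92, 92, 99, 159, 161, 157, 164, 162, 160, 165, 166, 162, 156, 158, 168, 157, 156, 148, 97, 89, 109, 163, 146, 154, 152, 156, 162, 161, 158, 161, 160, 88, 88]
150 [91, 92, 92, 154, 159, 157, 163, 165, 159, 165, 162, 167, 163, 160, 173, 154, 161, 151, 99, 88, 119, 149, 147, 156, 152, 160, 163, 158, 157, 151, 121, 84, 83]
195 [83, 84, 87, 88, 168, 155, 156, 162, 168, 158, 165, 169, 160, 161, 172, 168, 155, 158, 155, 160, 144, 154, 151, 158, 156, 161, 161, 145, 145, 147, 77, 87, 90]
[ 511.60694813 -224.58473552   18.69242793] 0.025257633846158718 0.0
[[211.0, 50.0], [430.0, 50.0], [400.0, 352.0], [239.0, 352.0]]
[[307.0, 162.0], [335.0, 162.0], [332.0, 310.0], [308.0, 310.0]]
20 [40, 38, 64, 73, 72, 74, 74, 75, 76, 75, 78, 76, 76, 73, 74, 74, 75, 74, 78, 77, 75, 
[... 162 characters left out ...]
, 73, 73, 75, 79, 79, 83, 81, 80, 100, 160, 161, 152, 153, 159, 162, 165, 160, 141, 153, 152, 160, 154, 156, 141, 156, 162, 159, 155, 162, 148, 147, 140, 83, 84, 80, 61, 47, 45, 46, 45, 44, 41, 43, 44, 43, 45, 42, 42, 42]
100 [80, 80, 82, 83, 85, 85, 84, 82, 83, 81, 82, 82, 85, 85, 86, 164, 163, 156, 150, 160, 159, 163, 163, 145, 153, 155, 163, 153, 158, 146, 161, 162, 162, 156, 84, 75, 81, 84, 80, 84, 81, 48, 43, 42, 45, 45, 43, 44, 41, 42, 44, 46, 46, 48, 46]
140 [82, 80, 79, 80, 80, 81, 81, 84, 85, 86, 87, 82, 83, 84, 85, 129, 161, 162, 158, 155, 162, 162, 163, 148, 105, 86, 87, 81, 83, 78, 85, 82, 85, 85, 78, 76, 81, 81, 82, 83, 62, 46, 45, 46, 45, 47, 47, 44, 48, 48, 47, 46, 46, 47, 46]
```

```bash
python3 - <<'E'
from h import *
im=cv2.imread("pics/w9.png");o=get_obs();c=cam("wrist",o)
q=o['eef_rot'];T=Ro.from_quat([*q[1:],q[0]]).as_matrix()
print([proj(c,o['ee_pos']+T@[sx,0,z])[0].round().tolist() for sx,z in((11,8),(-11,8),(11,-11))])
for r in range(130,330,12):print(r,im[r,200:440:6,0].tolist())
E
```

```text
[[317.0, 209.0], [317.0, 241.0], [317.0, 220.0]]
130 [89, 87, 87, 97, 162, 161, 161, 159, 150, 159, 162, 166, 161, 163, 147, 149, 92, 88, 89, 96, 138, 116, 145, 119, 86, 84, 83, 83, 84, 77, 75, 84, 81, 82, 83, 83, 82, 52, 51, 48]
142 [83, 85, 84, 86, 162, 161, 164, 160, 149, 160, 162, 165, 164, 160, 147, 145, 84, 88, 88, 85, 85, 81, 79, 83, 87, 83, 83, 81, 81, 76, 77, 82, 82, 83, 82, 82, 79, 45, 46, 44]
154 [84, 84, 84, 86, 162, 160, 161, 158, 147, 158, 160, 165, 163, 162, 158, 149, 82, 86, 88, 81, 80, 80, 79, 85, 86, 82, 85, 82, 78, 74, 79, 83, 83, 81, 83, 84, 80, 47, 49, 49]
166 [87, 89, 88, 89, 161, 158, 163, 156, 162, 155, 162, 163, 160, 162, 158, 151, 83, 86, 75, 80, 80, 78, 77, 83, 84, 83, 81, 81, 79, 76, 79, 83, 82, 81, 83, 82, 76, 51, 52, 51]
178 [85, 80, 82, 85, 159, 159, 162, 156, 163, 152, 161, 164, 160, 162, 158, 149, 152, 88, 78, 83, 81, 79, 79, 84, 84, 82, 81, 78, 77, 76, 81, 82, 84, 80, 82, 83, 64, 48, 49, 47]
190 [86, 86, 87, 91, 125, 158, 160, 154, 160, 152, 158, 162, 159, 163, 159, 151, 152, 161, 91, 81, 81, 77, 78, 83, 83, 83, 80, 78, 77, 76, 82, 83, 82, 89, 82, 83
[... 1308 characters left out ...]
, 143, 140, 85, 83, 86, 82, 49]
286 [85, 87, 85, 86, 85, 50, 41, 44, 44, 65, 159, 155, 153, 43, 44, 45, 43, 42, 43, 45, 43, 42, 40, 44, 42, 42, 121, 152, 150, 128, 41, 42, 43, 44, 121, 86, 85, 85, 83, 50]
298 [83, 63, 37, 41, 40, 40, 38, 41, 42, 42, 41, 39, 42, 40, 41, 41, 39, 40, 42, 41, 43, 39, 38, 40, 40, 44, 42, 39, 41, 43, 40, 41, 44, 40, 39, 40, 39, 48, 51, 47]
310 [40, 37, 37, 35, 39, 38, 41, 42, 41, 37, 39, 39, 40, 39, 40, 40, 38, 37, 42, 38, 41, 37, 39, 38, 38, 37, 41, 39, 39, 38, 41, 41, 42, 40, 40, 38, 40, 38, 38, 40]
322 [35, 35, 37, 40, 39, 41, 77, 68, 65, 61, 35, 37, 40, 39, 41, 40, 38, 37, 41, 138, 64, 40, 35, 39, 38, 39, 37, 37, 37, 40, 41, 39, 40, 41, 39, 36, 35, 36, 39, 40]
```

Fingers shut above the bar: tips evidently end ~20–30 mm farther back than assumed (agrees with the remote held 16 mm from its top). Open and feel downward.

{"api": "send_rows", "payload": {"rows": [{"jaw": -0.2, "x": 0, "y": 0, "z": -0.002, "rx": 0, "ry": 0, "rz": 0}, {"jaw": -0.2, "x": 0, "y": 0, "z": 0, "rx": 0, "ry": 0, "rz": 0}, {"jaw": -0.2, "x": 0, "y": 0, "z": 0, "rx": 0, "ry": 0, "rz": 0}, {"jaw": -0.2, "x": 0, "y": 0, "z": 0, "rx": 0, "ry": 0, "rz": 0}]}}

```text
t: 17.05
ee_pos: [511.8, -224.7, 20.9]
eef_rot: [0.0, 0.987, -0.159, 0.0]
wrist_force: [0.5, 0.4, 0.0]
opening: 34.5
gripper_force: 0.0
```

{"api": "send_rows", "payload": {"rows": [{"jaw": -0.2, "x": 0, "y": 0, "z": 0.004, "rx": 0, "ry": 0, "rz": 0}, {"jaw": -0.2, "x": 0, "y": 0, "z": 0.004, "rx": 0, "ry": 0, "rz": 0}, {"jaw": -0.2, "x": 0, "y": 0, "z": 0, "rx": 0, "ry": 0, "rz": 0}]}}

```text
t: 17.3
ee_pos: [510.9, -224.2, 11.5]
eef_rot: [-0.0, 0.987, -0.159, -0.001]
wrist_force: [0.3, -0.6, 1.3]
opening: 34.2
gripper_force: 0.0
```

{"api": "send_rows", "payload": {"rows": [{"jaw": -0.2, "x": 0, "y": 0, "z": 0.003, "rx": 0, "ry": 0, "rz": 0}, {"jaw": -0.2, "x": 0, "y": 0, "z": 0.003, "rx": 0, "ry": 0, "rz": 0}, {"jaw": -0.2, "x": 0, "y": 0, "z": 0, "rx": 0, "ry": 0, "rz": 0}]}}

```text
t: 17.55
ee_pos: [511.1, -224.3, 5.9]
eef_rot: [-0.0, 0.987, -0.159, -0.001]
wrist_force: [-0.4, 0.3, 0.8]
opening: 34.4
gripper_force: 0.0
```

{"api": "send_rows", "payload": {"rows": [{"jaw": -0.2, "x": 0, "y": 0, "z": 0.003, "rx": 0, "ry": 0, "rz": 0}, {"jaw": -0.2, "x": 0, "y": 0, "z": 0, "rx": 0, "ry": 0, "rz": 0}]}}

```text
t: 17.72
ee_pos: [511.4, -224.4, 3.2]
eef_rot: [-0.0, 0.987, -0.159, -0.0]
wrist_force: [-0.7, -0.2, 0.1]
opening: 34.3
gripper_force: 0.0
```

{"api": "send_rows", "payload": {"rows": [{"jaw": -0.2, "x": 0, "y": 0, "z": 0.003, "rx": 0, "ry": 0, "rz": 0}, {"jaw": -0.2, "x": 0, "y": 0, "z": 0, "rx": 0, "ry": 0, "rz": 0}]}}

```text
t: 17.88
ee_pos: [511.4, -224.5, 0.3]
eef_rot: [-0.0, 0.987, -0.159, -0.0]
wrist_force: [-0.3, -0.4, 0.2]
opening: 34.1
gripper_force: 0.0
```

{"api": "send_rows", "payload": {"rows": [{"jaw": -0.2, "x": 0, "y": 0, "z": 0.003, "rx": 0, "ry": 0, "rz": 0}, {"jaw": -0.2, "x": 0, "y": 0, "z": 0, "rx": 0, "ry": 0, "rz": 0}]}}

```text
t: 18.05
ee_pos: [511.4, -224.4, -2.8]
eef_rot: [-0.0, 0.987, -0.159, -0.0]
wrist_force: [-0.5, 0.2, 0.3]
opening: 34.4
gripper_force: 0.0
```

{"api": "send_rows", "payload": {"rows": [{"jaw": -0.2, "x": 0, "y": 0, "z": 0.003, "rx": 0, "ry": 0, "rz": 0}, {"jaw": -0.2, "x": 0, "y": 0, "z": 0, "rx": 0, "ry": 0, "rz": 0}]}}

```text
t: 18.22
ee_pos: [511.4, -224.4, -5.8]
eef_rot: [-0.0, 0.987, -0.159, -0.0]
wrist_force: [-0.3, -0.4, -0.4]
opening: 34.4
gripper_force: 0.0
```

{"api": "send_rows", "payload": {"rows": [{"jaw": -0.2, "x": 0, "y": 0, "z": 0.003, "rx": 0, "ry": 0, "rz": 0}, {"jaw": -0.2, "x": 0, "y": 0, "z": 0, "rx": 0, "ry": 0, "rz": 0}]}}

```text
t: 18.38
ee_pos: [511.4, -224.4, -8.8]
eef_rot: [-0.0, 0.987, -0.16, -0.0]
wrist_force: [0.1, -0.4, -0.0]
opening: 34.0
gripper_force: 0.0
```

{"api": "send_rows", "payload": {"rows": [{"jaw": -0.2, "x": 0, "y": 0, "z": 0.003, "rx": 0, "ry": 0, "rz": 0}, {"jaw": -0.2, "x": 0, "y": 0, "z": 0, "rx": 0, "ry": 0, "rz": 0}]}}

```text
t: 18.55
ee_pos: [511.4, -224.4, -11.8]
eef_rot: [-0.0, 0.987, -0.159, -0.0]
wrist_force: [0.3, -0.0, -0.2]
opening: 34.2
gripper_force: 0.0
```

{"api": "send_rows", "payload": {"rows": [{"jaw": -0.5, "x": 0, "y": 0, "z": 0, "rx": 0, "ry": 0, "rz": 0}, {"jaw": -1, "x": 0, "y": 0, "z": 0, "rx": 0, "ry": 0, "rz": 0}, {"jaw": -1, "x": 0, "y": 0, "z": 0, "rx": 0, "ry": 0, "rz": 0}, {"jaw": -1, "x": 0, "y": 0, "z": 0, "rx": 0, "ry": 0, "rz": 0}]}}

```text
t: 18.88
ee_pos: [511.9, -224.7, -11.0]
eef_rot: [0.0, 0.987, -0.159, 0.0]
wrist_force: [0.7, -1.0, 0.7]
opening: 12.5
gripper_force: 61.2
```

{"api": "send_rows", "payload": {"rows": [{"jaw": -1, "x": 0, "y": 0, "z": 0, "rx": 0, "ry": 0, "rz": 0}, {"jaw": -1, "x": 0, "y": 0, "z": 0, "rx": 0, "ry": 0, "rz": 0}]}}

```text
t: 19.05
ee_pos: [511.8, -224.8, -11.0]
eef_rot: [0.0, 0.987, -0.159, 0.0]
wrist_force: [-0.5, -0.2, 1.3]
opening: 12.5
gripper_force: 61.3
```

{"api": "send_rows", "payload": {"rows": [{"jaw": -1, "x": 0, "y": 0, "z": -0.01, "rx": 0, "ry": 0, "rz": 0}, {"jaw": -1, "x": 0, "y": 0, "z": -0.02, "rx": 0, "ry": 0, "rz": 0}, {"jaw": -1, "x": 0, "y": 0, "z": 0, "rx": 0, "ry": 0, "rz": 0}, {"jaw": -1, "x": 0, "y": 0, "z": 0, "rx": 0, "ry": 0, "rz": 0}]}}

```text
t: 19.38
ee_pos: [512.8, -225.3, 20.0]
eef_rot: [0.001, 0.987, -0.159, 0.001]
wrist_force: [0.1, 0.7, -2.1]
opening: 12.3
gripper_force: 60.9
```

{"api": "send_rows", "payload": {"rows": [{"jaw": -1, "x": 0, "y": 0, "z": -0.03, "rx": 0, "ry": 0, "rz": 0}, {"jaw": -1, "x": 0, "y": 0, "z": -0.03, "rx": 0, "ry": 0, "rz": 0}, {"jaw": -1, "x": 0, "y": 0, "z": -0.03, "rx": 0, "ry": 0, "rz": -0.057}, {"jaw": -1, "x": 0, "y": 0, "z": -0.03, "rx": 0, "ry": 0, "rz": -0.057}, {"jaw": -1, "x": 0, "y": 0, "z": 0, "rx": 0, "ry": 0, "rz": -0.056}]}}

```text
t: 19.8
ee_pos: [515.0, -226.6, 145.0]
eef_rot: [0.002, 0.997, -0.074, 0.004]
wrist_force: [0.5, -0.6, -0.5]
opening: 12.5
gripper_force: 60.9
```

Lid held (≈2 N). Traverse to the tray.

{"api": "send_rows", "payload": {"rows": [{"jaw": -1, "x": -0.0074, "y": -0.02, "z": 0, "rx": 0, "ry": 0, "rz": 0}, {"jaw": -1, "x": -0.0074, "y": -0.0362, "z": 0, "rx": 0, "ry": 0, "rz": 0}, {"jaw": -1, "x": -0.0074, "y": -0.0362, "z": 0, "rx": 0, "ry": 0, "rz": 0}, {"jaw": -1, "x": -0.0074, "y": -0.0362, "z": 0, "rx": 0, "ry": 0, "rz": 0}, {"jaw": -1, "x": -0.0074, "y": -0.0362, "z": 0, "rx": 0, "ry": 0, "rz": 0}]}}

```text
t: 20.22
ee_pos: [498.6, -54.5, 137.6]
eef_rot: [-0.0, 0.997, -0.076, -0.001]
wrist_force: [0.7, 0.5, -2.2]
opening: 13.0
gripper_force: 60.8
```

{"api": "send_rows", "payload": {"rows": [{"jaw": -1, "x": -0.0074, "y": -0.0362, "z": 0, "rx": 0, "ry": 0, "rz": 0}, {"jaw": -1, "x": -0.0074, "y": -0.0362, "z": 0, "rx": 0, "ry": 0, "rz": 0}, {"jaw": -1, "x": -0.0074, "y": -0.0362, "z": 0, "rx": 0, "ry": 0, "rz": 0}, {"jaw": -1, "x": -0.0074, "y": -0.0362, "z": 0, "rx": 0, "ry": 0, "rz": 0}, {"jaw": -1, "x": -0.0074, "y": -0.0362, "z": 0, "rx": 0, "ry": 0, "rz": 0}]}}

```text
t: 20.63
ee_pos: [489.2, 130.1, 137.7]
eef_rot: [0.0, 0.997, -0.075, -0.001]
wrist_force: [0.9, 0.0, -1.4]
opening: 12.1
gripper_force: 60.8
```

{"api": "send_rows", "payload": {"rows": [{"jaw": -1, "x": -0.0074, "y": -0.0362, "z": 0, "rx": 0, "ry": 0, "rz": 0}, {"jaw": -1, "x": -0.0074, "y": -0.0362, "z": 0, "rx": 0, "ry": 0, "rz": 0}, {"jaw": -1, "x": -0.0074, "y": -0.0362, "z": 0, "rx": 0, "ry": 0, "rz": 0}, {"jaw": -1, "x": 0, "y": -0.016, "z": 0, "rx": 0, "ry": 0, "rz": 0}, {"jaw": -1, "x": 0, "y": 0, "z": 0, "rx": 0, "ry": 0, "rz": 0}]}}

```text
t: 21.05
ee_pos: [486.0, 258.3, 137.6]
eef_rot: [-0.0, 0.997, -0.073, -0.001]
wrist_force: [-0.4, -0.7, -1.9]
opening: 12.2
gripper_force: 60.8
```

{"api": "send_rows", "payload": {"rows": [{"jaw": -1, "x": 0, "y": 0, "z": 0, "rx": 0, "ry": 0, "rz": 0}, {"jaw": -1, "x": 0, "y": 0, "z": 0, "rx": 0, "ry": 0, "rz": 0}, {"jaw": -1, "x": 0, "y": 0, "z": 0, "rx": 0, "ry": 0, "rz": 0}]}}

```text
t: 21.3
ee_pos: [486.8, 253.7, 138.1]
eef_rot: [0.0, 0.997, -0.076, -0.0]
wrist_force: [-0.5, 0.1, -3.0]
opening: 12.2
gripper_force: 60.8
```

```bash
python3 - <<'E'
from h import *
o=get_obs();im=get_image("wrist")[:,:,::-1];cv2.imwrite("pics/w10.png",im)
for n in("scene","side"):cv2.imwrite(f"pics/{n}10.png",get_image(n)[:,:,::-1])
np.savez("w10.npz",**{k:o[k] for k in('ee_pos','eef_rot')})
print(o['ee_pos'],o['eef_rot'],o['joint_pos'].round(3),o['wrist_force'])
c=cam("wrist",o);u=np.array([np.cos(.15),-np.sin(.15)]);v=np.array([.149,.989])
f=lambda ctr,a,b,z:[proj(c,[*(np.array(ctr)+sx*a*u+sy*b*v),z])[0].round(1).tolist() for sx,sy in((1,1),(1,-1),(-1,-1),(-1,1))]
print('lid',f(o['ee_pos'][:2],101,59,o['ee_pos'][2]+11+8));print('tray',f((487,254.5),113,71,46));print('in',f((487,254.5),105,63,46))
E
```

```text
[486.76744806 253.67698255 138.12723779] [ 3.98303394e-04  9.97132600e-01 -7.56715891e-02 -4.80115411e-04] [ 0.337  0.096  1.791 -0.     1.257  2.059] [-0.46552614  0.08551536 -3.01076529]
lid [[185.2, 40.3], [448.9, 39.7], [409.0, 387.7], [225.0, 388.1]]
tray [[224.0, 49.8], [405.9, 49.4], [386.5, 297.6], [244.2, 297.9]]
in [[235.1, 60.8], [394.9, 60.5], [379.0, 290.7], [251.7, 290.9]]
```

```bash
python3 - <<'E'
from h import *
def sub(p):  # strongest edges, subpixel
    g=np.diff(p.astype(float));k=[i for i in range(1,len(g)-1) if abs(g[i])>18 and abs(g[i])>=abs(g[i-1]) and abs(g[i])>abs(g[i+1])]
    return [(round(i+.5+.5*(abs(g[i+1])-abs(g[i-1]))/(2*abs(g[i])-abs(g[i-1])-abs(g[i+1])+1e-6),1),int(g[i])) for i in k]
im=cv2.imread("pics/w4.png")[...,0]
print('w4 cols');[print(x,sub(im[20:90,x])) for x in(250,258,365,375,385)]
print('w4 rows');[print(r,[e for e in sub(im[r]) if 225<e[0]<410]) for r in(70,110,150,190,220)]
im=cv2.imread("pics/w10.png")[...,0]
print('w10 cols');[print(x,sub(im[0:110,x])) for x in(220,260,300,340,380,420)]
print('w10 rows');[print(r,[e for e in sub(im[r]) if 160<e[0]<460]) for r in(80,140,200,260)]
E
```

```text
w4 cols
250 [(np.float64(16.8), 71), (np.float64(26.5), -36), (np.float64(29.6), 25), (np.float64(42.3), -49)]
258 [(np.float64(16.7), 73), (np.float64(26.6), -32), (np.float64(29.4), 34), (np.float64(42.5), -45), (np.float64(45.6), -24), (np.float64(51.5), 26)]
365 [(np.float64(17.0), 39), (np.float64(42.3), -19)]
375 [(np.float64(17.1), 35)]
385 [(np.float64(17.1), 35)]
w4 rows
70 [(np.float64(233.8), 66), (np.float64(243.2), -46), (np.float64(271.8), -42), (np.float64(358.7), 35), (np.float64(398.4), -43), (np.float64(409.0), 20)]
110 [(np.float64(235.0), 64), (np.float64(244.2), -47), (np.float64(270.7), -41), (np.float64(283.5), 49), (np.float64(299.2), -50), (np.float64(307.6), 50), (np.float64(323.1), -48), (np.float64(331.6), 56), (np.float64(347.3), -54), (np.float64(359.8), 45), (np.float64(397.4), -43)]
150 [(np.float64(236.1), 63), (np.float64(245.2), -48), (np.float64(269.3), -48), (np.float64(292.5), 40), (np.float64(337.8), -39), (np.float64(361.4), 46), (np.float64(396.4), -44)]
190 [(np.float64(237.3), 77), (np.float64(246.2), -49), (np.float64(267.9), -40), (np.floa
[... 196 characters left out ...]
-39), (np.float64(362.9), 78), (np.float64(377.6), -23), (np.float64(385.3), 21), (np.float64(394.4), -85)]
w10 cols
220 [(np.float64(41.7), 26)]
260 [(np.float64(41.8), 28)]
300 [(np.float64(41.8), 28)]
340 [(np.float64(41.5), 38)]
380 [(np.float64(41.6), 39)]
420 [(np.float64(41.6), 39), (np.float64(89.7), -33)]
w10 rows
80 [(np.float64(188.7), 35), (np.float64(436.2), -27)]
140 [(np.float64(195.7), 27), (np.float64(371.3), -28)]
200 [(np.float64(202.5), 25), (np.float64(276.3), -29), (np.float64(312.3), -23)]
260 [(np.float64(208.8), 24), (np.float64(271.3), -38), (np.float64(284.7), 20), (np.float64(333.5), 24), (np.float64(345.6), -22), (np.float64(359.0), 29), (np.float64(420.4), -21)]
```

```bash
python3 - <<'E'
from h import *
from scipy.optimize import least_squares
d=np.load("w4.npz");c=cam("wrist",d);u=lambda a:np.array([np.cos(a),np.sin(a)]);v=lambda a:np.array([-np.sin(a),np.cos(a)])
def fit(c,far,left,right,hx,hy,z,x0):
    F=onz(c,far,z)[:,:2];L=onz(c,left,z)[:,:2];Rr=onz(c,right,z)[:,:2]
    r=lambda p:np.r_[(F-p[:2])@u(p[2])-hx,(L-p[:2])@v(p[2])-hy,(Rr-p[:2])@v(p[2])+hy]
    s=least_squares(r,x0);return s.x.round(3),r(s.x).round(1)
L=[(233.8,70),(235,110),(236.1,150),(237.3,190),(238,220)];Q=[(398.4,70),(397.4,110),(396.4,150),(395.1,190),(394.4,220)]
for z in(46,):print('tray',fit(c,[(250,36.8),(258,36.7),(375,37.1),(385,37.1)],L,Q,113,71,z,[487,254,-.15]))
e=np.load("w10.npz");c2=cam("wrist",e);z=e['ee_pos'][2]+19
for z in(z,z-3):print('lid',fit(c2,[(220,41.7),(260,41.8),(300,41.8),(340,41.5),(380,41.6)],[(188.7,80),(195.7,140),(202.5,200),(208.8,260)],[(420.4,260)],101,59,z,[487,254,-.15]),e['ee_pos'])
S=cv2.imread("pics/scene10.png");
E
```

```text
tray (array([ 4.86535e+02,  2.55528e+02, -1.48000e-01]), array([ 0.1,  0.2, -0.1, -0.1, -0.2, -0.3, -0.3, -0.3, -0.2,  0.5,  0.3,
        0.2,  0.3,  0.1]))
lid (array([ 4.86206e+02,  2.54795e+02, -1.56000e-01]), array([-0.2, -0.1, -0. ,  0.2,  0.2,  0. , -0.2, -0.3, -0.2,  0.7])) [486.76744806 253.67698255 138.12723779]
lid (array([ 4.86819e+02,  2.55133e+02, -1.48000e-01]), array([ 0.1,  0. , -0. ,  0. , -0.1,  0. ,  0. ,  0.2,  0.6, -0.8])) [486.76744806 253.67698255 138.12723779]
```

{"api": "send_rows", "payload": {"rows": [{"jaw": -1, "x": 0, "y": -0.0005, "z": 0.02, "rx": 0, "ry": 0, "rz": 0}, {"jaw": -1, "x": 0, "y": 0, "z": 0.02, "rx": 0, "ry": 0, "rz": 0}, {"jaw": -1, "x": 0, "y": 0, "z": 0.02, "rx": 0, "ry": 0, "rz": 0}, {"jaw": -1, "x": 0, "y": 0, "z": 0.015, "rx": 0, "ry": 0, "rz": 0}, {"jaw": -1, "x": 0, "y": 0, "z": 0.01, "rx": 0, "ry": 0, "rz": 0}]}}

```text
t: 21.87
ee_pos: [486.1, 254.3, 51.9]
eef_rot: [0.0, 0.997, -0.076, -0.001]
wrist_force: [0.4, 0.1, -1.8]
opening: 12.4
gripper_force: 60.9
```

{"api": "send_rows", "payload": {"rows": [{"jaw": -1, "x": 0, "y": 0, "z": 0, "rx": 0, "ry": 0, "rz": 0}, {"jaw": -1, "x": 0, "y": 0, "z": 0, "rx": 0, "ry": 0, "rz": 0}, {"jaw": -1, "x": 0, "y": 0, "z": 0, "rx": 0, "ry": 0, "rz": 0}]}}

```text
t: 22.12
ee_pos: [488.1, 255.5, 55.0]
eef_rot: [-0.0, 0.997, -0.075, 0.001]
wrist_force: [0.7, 0.8, -0.2]
opening: 12.3
gripper_force: 60.8
```

```bash
python3 - <<'E'
from h import *
o=get_obs();print(o['ee_pos'],o['eef_rot'],o['wrist_force'])
E
```

```text
[488.07792008 255.5161121   54.96382299] [-3.86464567e-04  9.97163174e-01 -7.52643361e-02  8.57494961e-04] [ 0.66735344  0.79081571 -0.24174063]
```

{"api": "send_rows", "payload": {"rows": [{"jaw": -1, "x": -0.0005, "y": 0.0005, "z": 0.005, "rx": 0, "ry": 0, "rz": 0}, {"jaw": -1, "x": 0, "y": 0, "z": 0.005, "rx": 0, "ry": 0, "rz": 0}, {"jaw": -1, "x": 0, "y": 0, "z": 0.004, "rx": 0, "ry": 0, "rz": 0}, {"jaw": -1, "x": 0, "y": 0, "z": 0, "rx": 0, "ry": 0, "rz": 0}, {"jaw": -1, "x": 0, "y": 0, "z": 0, "rx": 0, "ry": 0, "rz": 0}]}}

```text
t: 22.53
ee_pos: [486.1, 254.9, 39.4]
eef_rot: [0.0, 0.997, -0.075, -0.0]
wrist_force: [0.2, -0.7, -0.9]
opening: 12.3
gripper_force: 60.8
```

{"api": "send_rows", "payload": {"rows": [{"jaw": -1, "x": 0, "y": 0, "z": 0.003, "rx": 0, "ry": 0, "rz": 0}, {"jaw": -1, "x": 0, "y": 0, "z": 0, "rx": 0, "ry": 0, "rz": 0}]}}

```text
t: 22.7
ee_pos: [486.4, 254.9, 36.4]
eef_rot: [0.0, 0.997, -0.075, -0.0]
wrist_force: [-0.5, -0.4, -1.5]
opening: 12.6
gripper_force: 60.8
```

{"api": "send_rows", "payload": {"rows": [{"jaw": -1, "x": 0, "y": 0.0005, "z": 0.003, "rx": 0, "ry": 0, "rz": 0}, {"jaw": -1, "x": 0, "y": 0, "z": 0.002, "rx": 0, "ry": 0, "rz": 0}, {"jaw": -1, "x": 0, "y": 0, "z": 0, "rx": 0, "ry": 0, "rz": 0}]}}

```text
t: 22.95
ee_pos: [486.0, 254.3, 31.2]
eef_rot: [0.0, 0.997, -0.075, -0.0]
wrist_force: [-0.2, -0.5, -1.4]
opening: 12.5
gripper_force: 60.8
```

{"api": "send_rows", "payload": {"rows": [{"jaw": -1, "x": 0, "y": 0, "z": 0.003, "rx": 0, "ry": 0, "rz": 0}, {"jaw": -1, "x": 0, "y": 0, "z": 0, "rx": 0, "ry": 0, "rz": 0}]}}

```text
t: 23.12
ee_pos: [486.1, 254.3, 28.2]
eef_rot: [0.0, 0.997, -0.075, -0.0]
wrist_force: [0.6, -0.6, -1.9]
opening: 12.4
gripper_force: 60.8
```

{"api": "send_rows", "payload": {"rows": [{"jaw": -1, "x": 0, "y": 0, "z": 0.002, "rx": 0, "ry": 0, "rz": 0}, {"jaw": -1, "x": 0, "y": 0, "z": 0, "rx": 0, "ry": 0, "rz": 0}]}}

```text
t: 23.28
ee_pos: [486.2, 254.4, 26.4]
eef_rot: [0.0, 0.997, -0.075, -0.0]
wrist_force: [0.5, 0.3, -1.2]
opening: 12.3
gripper_force: 60.8
```

No rim contact; underside should be ~1–2 mm above the ledges. Go to contact.

{"api": "send_rows", "payload": {"rows": [{"jaw": -1, "x": 0, "y": 0, "z": 0.0015, "rx": 0, "ry": 0, "rz": 0}, {"jaw": -1, "x": 0, "y": 0, "z": 0.001, "rx": 0, "ry": 0, "rz": 0}, {"jaw": -1, "x": 0, "y": 0, "z": 0, "rx": 0, "ry": 0, "rz": 0}]}}

```text
t: 23.53
ee_pos: [486.6, 254.5, 25.0]
eef_rot: [0.0, 0.997, -0.075, 0.0]
wrist_force: [-2.3, -0.7, 3.9]
opening: 12.6
gripper_force: 61.6
```

{"api": "send_rows", "payload": {"rows": [{"jaw": -1, "x": 0, "y": 0, "z": 0.001, "rx": 0, "ry": 0, "rz": 0}, {"jaw": -1, "x": 0, "y": 0, "z": 0, "rx": 0, "ry": 0, "rz": 0}]}}

```text
t: 23.7
ee_pos: [486.6, 254.6, 25.0]
eef_rot: [0.0, 0.997, -0.075, 0.0]
wrist_force: [-6.4, -2.7, 12.2]
opening: 12.7
gripper_force: 62.7
```

{"api": "send_rows", "payload": {"rows": [{"jaw": -0.5, "x": 0, "y": 0, "z": -0.001, "rx": 0, "ry": 0, "rz": 0}, {"jaw": -0.3, "x": 0, "y": 0, "z": 0, "rx": 0, "ry": 0, "rz": 0}, {"jaw": -0.1, "x": 0, "y": 0, "z": 0, "rx": 0, "ry": 0, "rz": 0}, {"jaw": -0.1, "x": 0, "y": 0, "z": 0, "rx": 0, "ry": 0, "rz": 0}, {"jaw": -0.1, "x": 0, "y": 0, "z": 0, "rx": 0, "ry": 0, "rz": 0}]}}

```text
t: 24.12
ee_pos: [486.4, 254.4, 24.1]
eef_rot: [0.0, 0.997, -0.075, -0.0]
wrist_force: [-0.5, 0.9, -0.1]
opening: 38.1
gripper_force: 0.0
```

{"api": "send_rows", "payload": {"rows": [{"jaw": -0.1, "x": 0, "y": 0, "z": -0.02, "rx": 0, "ry": 0, "rz": 0}, {"jaw": -0.1, "x": 0, "y": 0, "z": -0.035, "rx": 0, "ry": 0, "rz": 0}, {"jaw": -0.1, "x": -0.01, "y": 0, "z": -0.035, "rx": 0, "ry": 0, "rz": 0}, {"jaw": -0.1, "x": -0.015, "y": 0, "z": -0.035, "rx": 0, "ry": 0, "rz": 0}, {"jaw": -0.1, "x": -0.015, "y": 0, "z": -0.03, "rx": 0, "ry": 0, "rz": 0}]}}

```text
t: 24.53
ee_pos: [446.9, 260.5, 181.5]
eef_rot: [-0.0, 0.997, -0.075, 0.001]
wrist_force: [0.4, 0.6, 1.0]
opening: 38.4
gripper_force: 0.0
```

{"api": "send_rows", "payload": {"rows": [{"jaw": -0.1, "x": 0, "y": 0, "z": 0, "rx": 0, "ry": 0, "rz": 0}, {"jaw": -0.1, "x": 0, "y": 0, "z": 0, "rx": 0, "ry": 0, "rz": 0}]}}

```text
t: 24.7
ee_pos: [448.0, 261.3, 181.7]
eef_rot: [-0.001, 0.997, -0.075, 0.002]
wrist_force: [0.4, 0.2, -0.1]
opening: 38.3
gripper_force: 0.0
```

```bash
python3 - <<'E'
from h import *
o=get_obs();im=get_image("wrist")[:,:,::-1];cv2.imwrite("pics/w11.png",im);c=cam("wrist",o)
print(o['t'],o['ee_pos'],o['wrist_force'],o['opening'])
u=np.array([np.cos(.148),-np.sin(.148)]);v=np.array([.1475,.989])
f=lambda a,b,z:[proj(c,[*(np.array([486.5,255.5])+sx*a*u+sy*b*v),z])[0].round(1).tolist() for sx,sy in((1,1),(1,-1),(-1,-1),(-1,1))]
print('lid',f(101,59,44));print('tray',f(113,71,46))
g=lambda p:[(int(i),int(x)) for i,x in enumerate(np.diff(p.astype(int))) if abs(x)>22]
B=im[...,0]
for r in(60,110,160,200):print(r,g(B[r,190:450]))
for x in(270,350):print(x,g(B[0:260,x]))
for n,pts in(("scene",((352,185),(272,345),(407,148))),("side",((291,206),(330,125),(233,285)))):
    a=cv2.imread(f"pics/{n}0.png").astype(int);b=get_image(n)[:,:,::-1].astype(int)
    for x,y in pts: print(n,(x,y),np.abs(a-b)[y-12:y+13,x-12:x+13].mean().round(1))
E
```

```text
24.7 [448.02946001 261.31984347 181.74817572] [ 0.36768769  0.1863904  -0.10682749] 38.30464923689346
lid [[250.9, 26.2], [382.1, 25.8], [370.7, 232.9], [262.4, 233.0]]
tray [[236.1, 10.5], [397.0, 10.1], [381.4, 243.8], [251.7, 243.8]]
60 [(48, 35), (49, 73), (50, 42), (56, -25), (57, -46), (58, -38), (62, 25), (192, 25), (193, 31), (194, 41), (195, 26), (202, -57), (203, -72), (204, -30)]
110 [(52, 52), (53, 62), (54, 24), (59, -23), (60, -48), (61, -41), (143, 27), (171, -28), (199, -27), (200, -28)]
160 [(55, 42), (56, 73), (57, 37), (62, -23), (63, -49), (64, -41), (143, 23), (188, 38), (189, 25), (195, -52), (196, -68), (197, -41)]
200 [(58, 61), (59, 60), (65, -46), (66, -44), (185, 23), (186, 39), (192, -35), (193, -63), (194, -57)]
270 [(9, 48), (10, 80), (11, 34), (19, -44), (20, -26), (22, 52), (25, -41), (26, -43), (235, 35), (236, 43), (238, -58), (239, -43)]
350 [(9, 60), (10, 77), (11, 28), (19, -51), (21, 40), (22, 46), (25, -57), (26, -31), (235, 36), (236, 49), (237, 27), (241, -41), (242, -68), (243, -37)]
scene (352, 185) 0.6
scene (272, 345) 0.6
scene (407, 148) 0.6
side (291, 206) 5.1
side (330, 125) 9.2
side (233, 285) 3.9
```

The lid sits concentric inside the rim (edges within about 2 px of prediction). In the scene view the jar, bell and plant have not moved; the side view differs a little there, probably shadow. Handing in.

```bash
python3 -c "
from plant import *
print(finish_job())"
```

```text
the job is handed in; nothing more can be done
None
```

I handed the job in at about 25 s of the 72 s allowed, with no verdict returned: the remote measured flat in the tray with its buttons up, the lid rests level on its ledges inside the rim, and the jar, bell and plant look unmoved.

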